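# Seat the scale's rocking stand, zero it and weigh the nested pails

### The arm

A 6-joint arm with a two-finger parallel gripper is mounted at the origin on the work surface. World frame = base frame: x ahead of the robot, y to its left, z up, the work surface at z = 0. Lengths are in m, angles in rad, forces in N, time in s.
With the tool pointing down it reaches from about 0.25 to 0.725 m from the base axis. Payload 4 kg.
Tool frame: the origin (TCP) lies midway between the tips of the shut fingers; the grasp point (between the pads) lies 19 mm behind it; y points along the fingers, z is the direction in which the jaws open and shut, and the axes are right-handed (so a half turn about y gives the same grasp; the last joint's range is limited). The gripper opens to 85 mm and grips with 20 to 120 N. Pads are 22 mm wide; open, the fingers measure 114 mm over their backs; the gripper's body (76 mm by 85 mm) begins 54 mm behind the grasp point. The pads swing forward as they close: fully open they stand 13 mm farther back than shut.
Start: joints at [-1.164, 0.241, 0.005, 1.335, 0, 1.571], TCP at [0.198, -0.459, 0.231] pointing down, gripper open.
Joint ranges: [-2.72, 2.72], [-1.05, 1.87], [-1.09, 1.28], [-1.99, 2.15], [-1.42, 1.44], [-3.14, 3.14]. Speed limits (rad/s): [2.79, 2.79, 3.14, 3.14, 3.14, 3.14].

### API

Orientations are given as a unit quaternion [x, y, z, w].
In Python, from workcell import bot gives the robot as it stands. The module is installed in compiled form; this text tells all that it offers.
- The arm moves only by the shell command python3 -m handwheel 'ROWS' [OPENING]. ROWS is JSON, a list of rows, each a list of 6 numbers: the shift along the tool's x, y, z in units of 25 mm (1.0 is 25 mm), then the turn, a rotation vector about the tool's x, y, z in units of 10 degrees (1.0 is 10 degrees). A call has exactly 5 rows; each row is the pose to reach, as a shift and turn from the pose commanded when the call began, along the tool's axes at that moment; what a row does not reach only later rows make up. A row lasts 1/8 s, in which the tool goes at most 62.5 mm and 10.7 degrees, less where a joint would pass 70% of its speed; a pose out of reach is approached as far as the arm can. A call with a gripper value outside its range is refused whole. OPENING is the gripper command: -1 is shut, 1 is fully open, values between are in proportion, set as the call begins (- or left out, the last holds). The fingers move at their own pace and stop on an object; the grip force is fixed at half the most. Time passes only in rows, so rows that repeat a pose let the fingers close, or fill a call up. It gives the time, the measured TCP pose, the force and the opening at its end, in the units of the state.
- bot.get_obs(): the state, without advancing time (a new reading comes with each control period).
- bot.camera(name): name is "scene" or "side" or "wrist"; returns a dict with "color" (480x640x3 uint8, red, green, blue), "fx", "fy", "cx", "cy" (pixels), "rvec" (rotation vector, rad) and "tvec" (3), from world to camera coordinates, as OpenCV has them. Camera axes: x right, y down, z forward; pixel columns grow to the right and rows downward; lengths in m; the calibration is good to about 2 mm. A picture is of the moment at which its call begins. There is no depth.
- bot.job_done(): hands the job in, once; it reports no verdict.
The state is a dict: "clock": time; "joint_pos": joint angles; "joint_vel": joint speeds; "tau": joint torques, N m; "eef_pos": TCP position; "tool_rot": TCP orientation; "ft_force": force on the tool from outside, world axes, zero at the start; "ft_torque": the same for the moment, N m; "grip_width": finger opening in m.
Only numpy, scipy, OpenCV 4.12 (cv2) and the standard library are available. Lean on these libraries where they do the work, as an engineer would, in place of code of your own. Each camera call takes 0.05 s, during which the arm holds its last target.

### The job

The four-footed stand of the bench scale was dropped on crooked and rocks on the scale's middle pin: turn it until all four feet stand squarely on the four black pads and it sits level, let go, and press the yellow zero button, which must only be pressed with the stand empty; then check the scale by standing the steel test weight on the middle of the stand, letting go of it, and setting it back upright on the bench. Nest all the blue pails there are upright into one stack on the middle of the stand, each fully home, let go, and then press the green button to record the weight, without disturbing the carton or the jar.

Things in the scene. Friction and masses are not known exactly. Their poses are not given: they have to be found in the camera images.
- scale: bench scale, fixed: grey housing 330 x 240, flat top at 45 mm; origin on the bench under the middle of the weighing area, x away from the console, z up. Four black load pads 26 mm across, 8 high, at x +-85, y +-65 mm (tops at 53 mm). Black console with display and buttons, 70 mm deep, 62 high, centred at x = -170 mm
- pin_top (a point): top of the 10 mm steel overload pin in the middle of the weighing area, 73 mm above the bench. When the stand is off the pads its middle bar rides on this pin and it tips and rocks; seated, the bar clears the pin by 2 mm
- stand: loose four-footed aluminium stand 184 x 142 x 40 mm, 0.6 kg; origin: middle, at the feet's undersides; x along its length. Feet 18 mm across, 22 high, at x +-85, y +-65 mm, fit the pads either way round. Bars 22 to 40 mm up: 12 mm slats along x at y +-30, +-65; 14 mm bars along y at x 0, +-85. Pinch the middle bar at the origin, closing along x. Seated: origin at 53, top at 93 mm
- zero (a joint): travel of the yellow zero button: 0 up, 0.006 m fully pressed; springs back; about 5 N presses it fully; it counts as pressed from 0.004
- zero_top (a point): centre of the top of the yellow zero button (26 mm across, 80 mm above the bench when up), pressed straight down; its collar, 42 mm across, is flush with the button fully pressed
- record (a joint): travel of the green record button: same as the zero button
- record_top (a point): centre of the top of the green record button, same size, 56 mm beside the yellow one on the console (towards the scale's -y)
- pail1: a blue tapered plastic pail without handle or lid, 75 mm high, 90 g, 68 mm across the underside, 110 over the rim, 92 inside the mouth; origin: centre of its underside, z out of the mouth. The top 26 mm is an upright collar, wall 9 mm thick at the rim, 12 at 20 mm down: pinch it from above, one finger inside. Nested fully home, its collar rests on the rim below, 26 mm higher, 2 mm of play
- pail2: a blue tapered plastic pail without handle or lid, 75 mm high, 90 g, 68 mm across the underside, 110 over the rim, 92 inside the mouth; origin: centre of its underside, z out of the mouth. The top 26 mm is an upright collar, wall 9 mm thick at the rim, 12 at 20 mm down: pinch it from above, one finger inside. Nested fully home, its collar rests on the rim below, 26 mm higher, 2 mm of play
- pail3: a blue tapered plastic pail without handle or lid, 75 mm high, 90 g, 68 mm across the underside, 110 over the rim, 92 inside the mouth; origin: centre of its underside, z out of the mouth. The top 26 mm is an upright collar, wall 9 mm thick at the rim, 12 at 20 mm down: pinch it from above, one finger inside. Nested fully home, its collar rests on the rim below, 26 mm higher, 2 mm of play
- pail4: a blue tapered plastic pail without handle or lid, 75 mm high, 90 g, 68 mm across the underside, 110 over the rim, 92 inside the mouth; origin: centre of its underside, z out of the mouth. The top 26 mm is an upright collar, wall 9 mm thick at the rim, 12 at 20 mm down: pinch it from above, one finger inside. Nested fully home, its collar rests on the rim below, 26 mm higher, 2 mm of play
- pail5: a blue tapered plastic pail without handle or lid, 75 mm high, 90 g, 68 mm across the underside, 110 over the rim, 92 inside the mouth; origin: centre of its underside, z out of the mouth. The top 26 mm is an upright collar, wall 9 mm thick at the rim, 12 at 20 mm down: pinch it from above, one finger inside. Nested fully home, its collar rests on the rim below, 26 mm higher, 2 mm of play
- weight: the steel test weight, 0.55 kg: a flat disc 64 mm across and 23 mm high with a round knob on top, 26 mm across, from 31 to 51 mm up (neck 18 mm across below it); origin at the centre of its underside. Lifted by the knob from above; it stands safely on the stand's slats
- carton: a small taped cardboard carton 100 x 90 x 70 mm, origin at the centre of its underside; leave it alone
- jar: a white jar with a black cap, 68 mm across and 90 mm high, origin at the centre of its underside; leave it alone
There are look-alikes about, which are no part of the job. There is more than one size of the stand; the job needs the smaller.

How it is judged:
By the outcome, as a careful person would: the job done as asked, in the order asked, and still so for the second after the job is handed in, with the robot touching nothing.
Of pail1, pail2, pail3, pail4, pail5 only 3 to 5 are there at a start; the rules pass over those that are not, and their reading is None.
At some moment in a run one of weight may be knocked a few centimetres aside while the robot is not near it.
It also fails if it takes over 210 s, if anything falls off the work surface, if the arm or the gripper's body presses on something with over 40 N, if the wrist force passes 120 N, or if a joint passes its speed limit or range.

## Working session

There is one attempt and no reset: what is moved stays moved. The work goes in short steps, Python scripts to look and compute and a shell command to move; the robot and the scene stay as the last step left them, time stands still between calls to the robot, and variables do not carry over. Pictures are saved under pics/ and viewed, and the job is handed in when it is done.

```bash
ls; mkdir -p pics; python3 - <<'E'
from workcell import bot
import cv2
o=bot.get_obs()
print(o)
for n in ["scene","side","wrist"]:
    c=bot.camera(n)
    print(n,c["fx"],c["fy"],c["cx"],c["cy"],c["rvec"],c["tvec"])
    cv2.imwrite(f"pics/{n}0.png",c["color"][:,:,::-1])
E
```

```text
pics
{'clock': 0.0, 'joint_pos': array([-1.16398545e+00,  2.41423261e-01,  3.70601814e-03,  1.33520525e+00,
       -4.61504099e-07,  1.57079405e+00]), 'joint_vel': array([ 0.0003098 , -0.00127953,  0.0005615 , -0.00063509,  0.00012614,
        0.00155336]), 'tau': array([-1.99769151e-03, -3.72312534e+01,  2.52410012e+01,  1.68251758e-02,
       -2.35833386e-04, -1.04172457e-05]), 'eef_pos': array([ 0.19758646, -0.45860268,  0.23040088]), 'tool_rot': array([-0.14299234,  0.69326494, -0.69179257,  0.14268832]), 'ft_force': array([-0.35442682, -0.61097883, -0.48215973]), 'ft_torque': array([-0.07337606,  0.00490997, -0.01801048]), 'grip_width': 0.08545270098560478}
scene 504.48479539360784 504.48479539360784 322.32199057339506 240.9332894561109 [ 1.7028496   2.1678972  -0.60290061] [ 0.11304946 -0.3720316   1.52049475]
side 606.3550397420502 606.3550397420502 320.9625799090474 228.90067527678258 [ 0.67222629 -2.45001011  1.3517875 ] [0.42273106 0.20054607 1.47930665]
wrist 429.6042145906869 429.6042145906869 320.7753870204161 240.15346133139752 [-2.39774832  1.57930087  0.25215617] [-0.49859878 -0.03881366  0.3806131 ]
```

View pics/scene0.png

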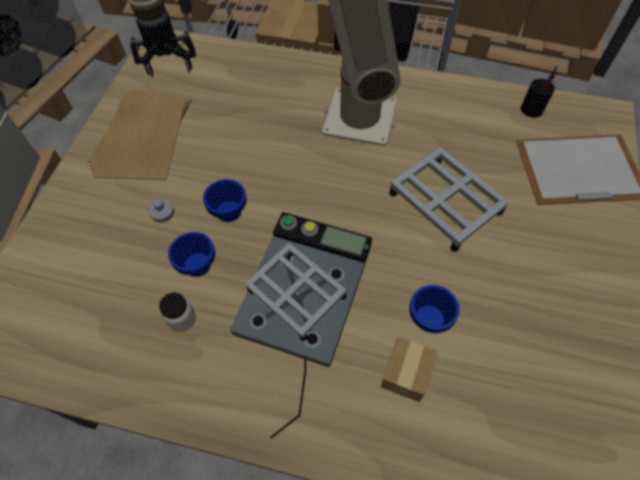

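View pics/side0.png

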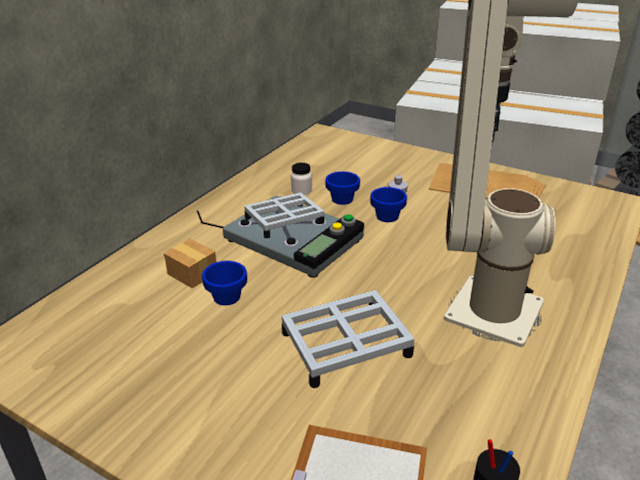

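View pics/wrist0.png

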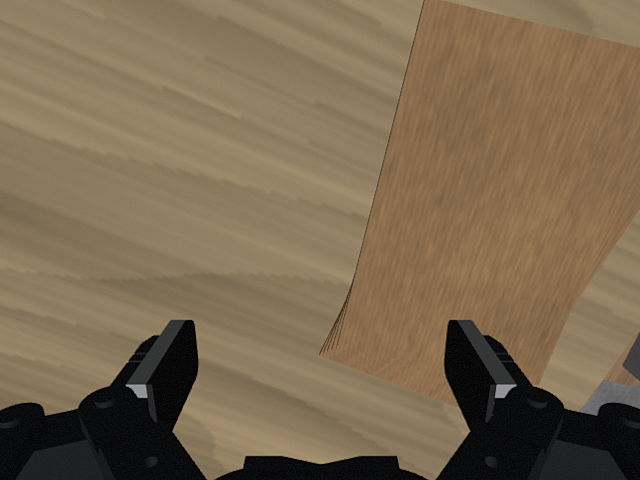

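The scene image shows three blue pails at (225,198), (191,253) and (435,307), the weight at (160,210), and the jar at (177,310). The carton is at (409,368). The scale has its small stand on it at (297,288), and the larger look-alike stand is on the bench at (448,196). The side view also shows only three pails.

```bash
cat > h.py <<'E'
import numpy as np, cv2
from scipy.spatial.transform import Rotation as R
from workcell import bot
def grab(n,name=None):
    c=bot.camera(n); c["K"]=np.array([[c["fx"],0,c["cx"]],[0,c["fy"],c["cy"]],[0,0,1.]])
    c["Rm"]=cv2.Rodrigues(np.array(c["rvec"],float))[0]; c["t"]=np.array(c["tvec"],float).ravel()
    c["C"]=-c["Rm"].T@c["t"]
    if name: cv2.imwrite(f"pics/{name}.png",c["color"][:,:,::-1])
    return c
def ray(c,uv):
    d=c["Rm"].T@np.linalg.inv(c["K"])@np.array([uv[0],uv[1],1.]); return d/np.linalg.norm(d)
def onz(c,uv,z):
    d=ray(c,uv); return c["C"]+d*(z-c["C"][2])/d[2]
def proj(c,p):
    q=c["K"]@(c["Rm"]@np.array(p,float)+c["t"]); return q[:2]/q[2]
def tri(obs):
    A=np.zeros((3,3));b=np.zeros(3)
    for c,uv in obs:
        d=ray(c,uv);M=np.eye(3)-np.outer(d,d);A+=M;b+=M@c["C"]
    p=np.linalg.solve(A,b)
    return p,[float(np.linalg.norm(proj(c,p)-uv)) for c,uv in obs]
def rot_down(yaw):
    """tool y = down; jaw axis z at world yaw"""
    z=np.array([np.cos(yaw),np.sin(yaw),0]);y=np.array([0,0,-1.]);x=np.cross(y,z)
    return R.from_matrix(np.stack([x,y,z],1))
def go(p,yaw=None):
    """print the shift/turn needed from the current pose, in move units"""
    o=bot.get_obs();r=R.from_quat(o["tool_rot"]);m=r.as_matrix()
    d=m.T@(np.array(p)-o["eef_pos"])/0.025
    w=np.zeros(3)
    if yaw is not None:
        best=None
        for k in (0,np.pi):
            w_=(r.inv()*rot_down(yaw+k)).as_rotvec()
            if best is None or np.linalg.norm(w_)<np.linalg.norm(best): best=w_
        w=np.degrees(best)/10
    print("shift",d.round(2),"turn",w.round(2))
def st():
    o=bot.get_obs();m=R.from_quat(o["tool_rot"]).as_matrix()
    print("t",round(o["clock"],2),"p",o["eef_pos"].round(4),"w",round(o["grip_width"],4),"F",o["ft_force"].round(1),"j",o["joint_pos"].round(2))
    print("toolx",m[:,0].round(3),"y",m[:,1].round(3),"z",m[:,2].round(3),"jawyaw",np.degrees(np.arctan2(m[1,2],m[0,2])).round(1))
E
python3 - <<'E'
from h import *
st()
o=bot.get_obs();m=R.from_quat(o["tool_rot"]).as_matrix()
w=grab("wrist");print("wristcam in tool",m.T@(w["C"]-o["eef_pos"]), "axes",(m.T@w["Rm"].T).round(3).tolist())
s=grab("scene","s1");d=grab("side","d1")
for c,n in((s,"scene"),(d,"side")):
    hsv=cv2.cvtColor(c["color"],cv2.COLOR_RGB2HSV)
    for nm,lo,hi in(("blue",(105,150,40),(130,255,255)),("yel",(22,150,120),(34,255,255)),("grn",(45,120,60),(80,255,255))):
        k=cv2.inRange(hsv,lo,hi);nn,l,stt,ce=cv2.connectedComponentsWithStats(k)
        for i in range(1,nn):
            if stt[i,4]>25: print(n,nm,ce[i].round(1),stt[i])
print("cams",s["C"],d["C"])
for uv in[(225,190),(191,246),(435,300)]: print("pail rim z75",onz(s,uv,.075).round(3))
print("weight",onz(s,(160,211),.023).round(3),"jar",onz(s,(174,305),.09).round(3),"carton",onz(s,(410,363),.07).round(3))
for uv in[(338,274),(312,338),(258,321)]: print("pad",onz(s,uv,.053).round(3))
for uv in[(293,246),(345,290),(302,333),(249,287)]: print("stand corner",onz(s,uv,.095).round(3))
for uv in[(288,221),(310,227)]: print("button",onz(s,uv,.08).round(3))
E
```

```text
t 0.15 p [ 0.1976 -0.4587  0.2306] w 0.0854 F [ 0.1 -0.5 -0.3] j [-1.16  0.24  0.    1.34 -0.    1.57]
toolx [-0.918 -0.396  0.   ] y [-0.001  0.002 -1.   ] z [ 0.396 -0.918 -0.002] jawyaw -66.7
wristcam in tool [-7.95270723e-02 -1.42311329e-01 -2.88416065e-05] axes [[0.001, 0.951, 0.308], [0.001, -0.308, 0.951], [1.0, -0.001, -0.001]]
scene blue [224.7 199.2] [ 204  180   41   41 1283]
scene blue [191.5 253.4] [ 169  233   45   43 1498]
scene blue [433.9 308.3] [ 410  286   49   46 1730]
scene yel [309.3 226.6] [306 223   8   8  50]
scene grn [287.8 220.3] [284 216   9   9  61]
side blue [342.2 186.1] [326 172  34  32 832]
side blue [387.9 202.6] [371 187  36  35 941]
side blue [224.6 280.8] [ 202  261   45   44 1478]
side blue [505.4 461.7] [498 451  15  22 126]
side yel [336.7 225.7] [332 222  10   8  60]
side grn [348.1 217.2] [344 214   9   7  49]
cams [1.08757021 0.16320195 1.11966429] [-0.23079363  1.19752252  0.95913636]
pail rim z75 [ 0.4   -0.274  0.075]
pail rim z75 [ 0.577 -0.298  0.075]
pail rim z75 [0.58  0.288 0.075]
weight [ 0.47  -0.44   0.023] jar [ 0.735 -0.272  0.09 ] carton [0.734 0.256 0.07 ]
pad [0.556 0.059 0.053]
pad [0.724 0.039 0.053]
pad [ 0.714 -0.089  0.053]
stand corner [ 0.53  -0.056  0.095]
stand corner [0.612 0.088 0.095]
stand corner [0.732 0.021 0.095]
stand corner [ 0.656 -0.123  0.095]
button [ 0.457 -0.09   0.08 ]
button [ 0.461 -0.033  0.08 ]
```

```bash
python3 - <<'E'
import cv2
a=cv2.imread("pics/scene0.png")[190:370,220:390];cv2.imwrite("pics/crop_a.png",cv2.resize(a,None,fx=3.3,fy=3.3,interpolation=cv2.INTER_CUBIC))
a=cv2.imread("pics/side0.png")[150:320,160:420];cv2.imwrite("pics/crop_b.png",cv2.resize(a,None,fx=3,fy=3,interpolation=cv2.INTER_CUBIC))
E
```

```text
(no output)
```

View pics/crop_a.png

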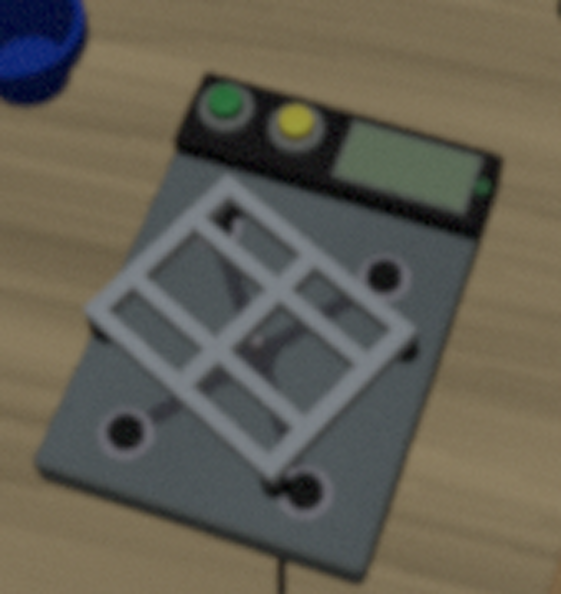

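View pics/crop_b.png

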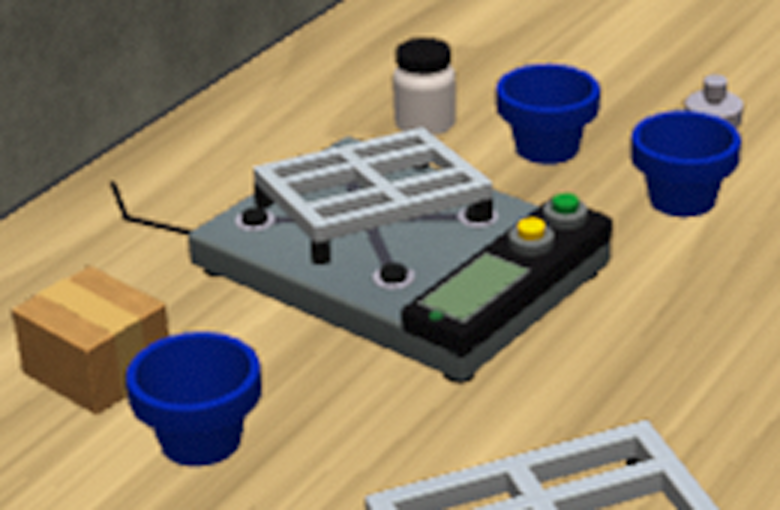

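```bash
python3 - <<'E'
from h import *
go([.63,-.016,.25],np.radians(-119))
E
```

```text
shift [-22.89  -0.75  -9.43] turn [0.   5.23 0.  ]
```

```bash
python3 -m handwheel '[[-2.2,-0.1,-0.9,0,1,0],[-4.4,-0.2,-1.8,0,2,0],[-6.6,-0.3,-2.7,0,3,0],[-8.8,-0.4,-3.6,0,4,0],[-11,-0.5,-4.5,0,5.2,0]]' 1; python3 - <<'E'
from h import *
st();go([.63,-.016,.25],np.radians(-119))
E
```

```text
clock: 0.92
eef_pos: [0.3899, -0.2641, 0.243]
tool_rot: [-0.143, -0.692, 0.693, 0.143]
ft_force: [0.9, -0.7, 0.5]
grip_width: 0.0855
t 0.93 p [ 0.3899 -0.2641  0.243 ] w 0.0855 F [ 0.9 -0.7  0.5] j [-0.6   0.18 -0.04  1.35 -0.    2.95]
toolx [-0.918  0.397 -0.001] y [ 0. -0. -1.] z [-0.397 -0.918  0.   ] jawyaw -113.4
shift [ -4.88  -0.28 -12.92] turn [-0.    0.56 -0.  ]
```

```bash
python3 -m handwheel '[[-1,-0.1,-2.2,0,-1,0],[-2,-0.1,-4.4,0,-2,0],[-3,-0.2,-6.6,0,-3,0],[-4,-0.2,-8.8,0,-4,0],[-4.9,-0.3,-11,0,-5,0]]'; python3 -m handwheel '[[0,0,0,0,-1,0],[0,0,0,0,-2,0],[0,0,0,0,-3,0],[0,0,0,0,-4,0],[0,0,0,0,-5,0]]';python3 -m handwheel '[[0,0,0,0,-1,0],[0,0,0,0,-2,0],[0,0,0,0,-3,0],[0,0,0,0,-4,0],[0,0,0,0,-5,0]]'; python3 - <<'E'
from h import *
st();grab("wrist","w1")
go([.63,-.016,.25],np.radians(61))
E
```

```text
clock: 1.55
eef_pos: [0.6106, -0.0589, 0.25]
tool_rot: [0.167, -0.687, 0.687, -0.167]
ft_force: [0.2, -1.7, 0.1]
grip_width: 0.0851
clock: 2.17
eef_pos: [0.6093, -0.0604, 0.25]
tool_rot: [-0.442, 0.552, -0.552, 0.441]
ft_force: [0.9, -0.8, -0.3]
grip_width: 0.0854
clock: 2.8
eef_pos: [0.6093, -0.0604, 0.25]
tool_rot: [0.634, -0.314, 0.314, -0.633]
ft_force: [0.0, 0.0, 0.2]
grip_width: 0.0851
t 2.8 p [ 0.6093 -0.0604  0.25  ] w 0.0851 F [0.  0.  0.2] j [-0.1   0.47  0.38  1.48 -0.    0.82]
toolx [ 0.605 -0.796 -0.   ] y [-0.  0. -1.] z [ 0.796  0.605 -0.   ] jawyaw 37.3
shift [-0.91  0.    1.74] turn [ 0.   -2.35 -0.  ]
```

View pics/w1.png

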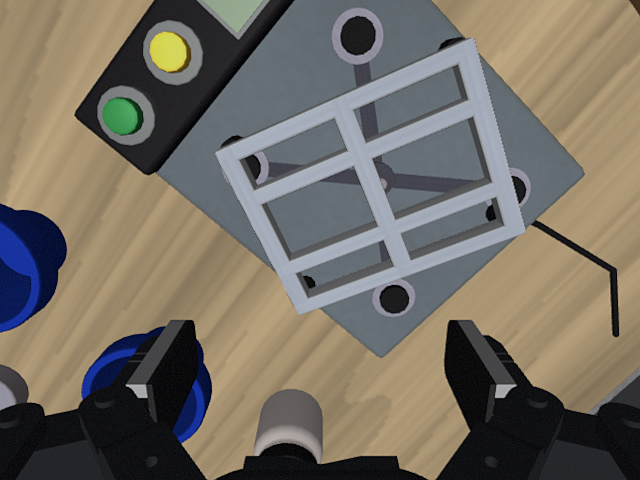

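The wrist view shows the stand's outer corners at about (218,152), (473,40), (523,232) and (300,312), with its middle bar running from (345,105) to (400,270). The pads are at (358,36) and (394,298), with the other two partly hidden at (515,188) and (255,163). The yellow button is at (168,52) and the green at (122,116). I'll turn the wrist and take a second view.

```bash
python3 -m handwheel '[[-0.3,0,0.6,0,-0.8,0],[-0.6,0,1.2,0,-1.6,0],[-0.9,0,1.7,0,-2.35,0],[-0.9,0,1.7,0,-2.35,0],[-0.9,0,1.7,0,-2.35,0]]'; python3 - <<'E'
from h import *
import pickle
st();c=grab("wrist","w2");pickle.dump(c,open("w2.pkl","wb"))
g=c["color"];k=cv2.inRange(cv2.cvtColor(g,cv2.COLOR_RGB2HSV),(0,0,140),(180,60,255))
cv2.imwrite("pics/w2m.png",k)
E
```

```text
clock: 3.48
eef_pos: [0.6296, -0.0173, 0.2501]
tool_rot: [0.684, -0.182, 0.181, -0.683]
ft_force: [0.3, 0.1, 0.1]
grip_width: 0.0855
t 3.48 p [ 0.6296 -0.0173  0.2501] w 0.0855 F [0.3 0.1 0.1] j [-0.03  0.51  0.44  1.51 -0.    0.49]
toolx [ 0.868 -0.496 -0.   ] y [-0.001 -0.    -1.   ] z [ 0.496  0.868 -0.001] jawyaw 60.3
```

View pics/w2.png

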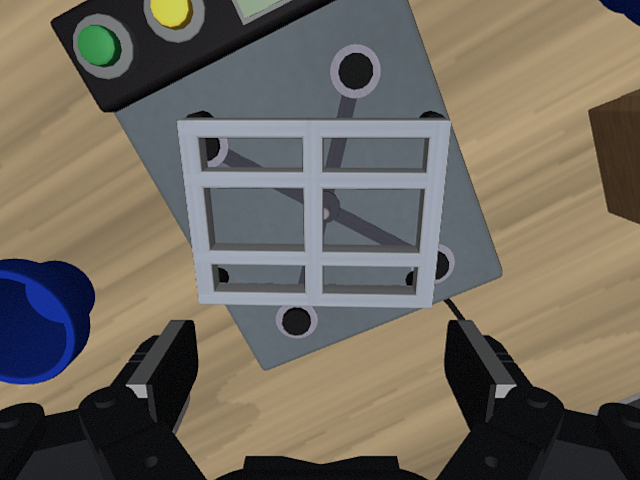

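```bash
python3 - <<'E'
from h import *
import pickle
c=pickle.load(open("w2.pkl","rb"))
o=np.array([[-92,71,0],[92,71,0],[92,-71,0],[-92,-71,0]],float)/1000
im=np.array([[179,121],[450,121],[433,305],[200,303]],float)
ok,rv,tv=cv2.solvePnP(o,im,c["K"],None)
Rw=c["Rm"].T@cv2.Rodrigues(rv)[0];tw=c["Rm"].T@(tv.ravel()-c["t"])
print("stand top centre",tw.round(4),"axes x",Rw[:,0].round(3),"y",Rw[:,1].round(3),"z",Rw[:,2].round(3))
for k in o: print((Rw@k+tw).round(4))
gray=cv2.cvtColor(c["color"],cv2.COLOR_RGB2GRAY)
P=[onz(c,uv,.053) for uv in[(356,71),(297,321)]]
print("pads",P, "mid",(P[0]+P[1])/2,"dist",np.linalg.norm(P[0]-P[1]))
print("pin",onz(c,(327,213),.073))
print("btn",onz(c,(97,44),.08),onz(c,(169,8),.08))
d=P[0]-P[1];print("diag ang",np.degrees(np.arctan2(d[1],d[0])), "nominal for (-85,65)-(85,-65):",np.degrees(np.arctan2(130,-170)))
# second view: scene pads
s=grab("scene");
for uv in[(338,274),(258,321),(312,338)]:print(onz(s,uv,.053))
E
```

```text
stand top centre [ 0.6316 -0.023   0.0864] axes x [0.494 0.869 0.025] y [-0.868  0.492  0.058] z [ 0.038 -0.05   0.998]
[ 0.5245 -0.068   0.0882]
[0.6154 0.0919 0.0928]
[0.7387 0.022  0.0846]
[ 0.6478 -0.1379  0.08  ]
pads [array([0.55602393, 0.05535711, 0.053     ]), array([ 0.71145329, -0.08779705,  0.053     ])] mid [ 0.63373861 -0.01621997  0.053     ] dist 0.21130877286551175
pin [ 0.6345489  -0.01403414  0.073     ]
btn [ 0.45597497 -0.08899601  0.08      ] [ 0.46235126 -0.03470279  0.08      ]
diag ang 137.35418732960588 nominal for (-85,65)-(85,-65): 142.59464336859145
[0.55618516 0.05948025 0.053     ]
[ 0.71367863 -0.08889128  0.053     ]
[0.72363658 0.03913479 0.053     ]
```

```bash
python3 - <<'E'
from h import *
import pickle
c=pickle.load(open("w2.pkl","rb"))
hsv=cv2.cvtColor(c["color"],cv2.COLOR_RGB2HSV)
k=cv2.inRange(hsv[:,:,2],0,45)
cs,_=cv2.findContours(k,cv2.RETR_EXTERNAL,cv2.CHAIN_APPROX_NONE)
for q in cs:
    if 250<cv2.contourArea(q)<3000: print("dark",[np.round(x,1) for x in cv2.fitEllipse(q)])
for lo,hi in(((22,150,100),(34,255,255)),((45,100,50),(80,255,255))):
    k=cv2.inRange(hsv,lo,hi);cs,_=cv2.findContours(k,cv2.RETR_EXTERNAL,cv2.CHAIN_APPROX_NONE)
    for q in cs:
        if cv2.contourArea(q)>200:
            e=cv2.fitEllipse(q);print("btn",np.round(e[0],1),onz(c,e[0],.08).round(4))
a=cv2.resize(c["color"][100:330,160:470,::-1],None,fx=2.5,fy=2.5,interpolation=cv2.INTER_CUBIC);cv2.imwrite("pics/w2c.png",a)
E
```

```text
dark [array([143.2, 349.3]), array([ 9.8, 36.2]), np.float64(41.6)]
dark [array([296.2, 320.9]), array([26.5, 27.1]), np.float64(81.5)]
dark [array([355.5,  70.6]), array([32.5, 35.5]), np.float64(15.1)]
btn [168.7  11.5] [ 0.4639 -0.0361  0.08  ]
btn [96.5 44.5] [ 0.456  -0.0894  0.08  ]
```

View pics/w2c.png

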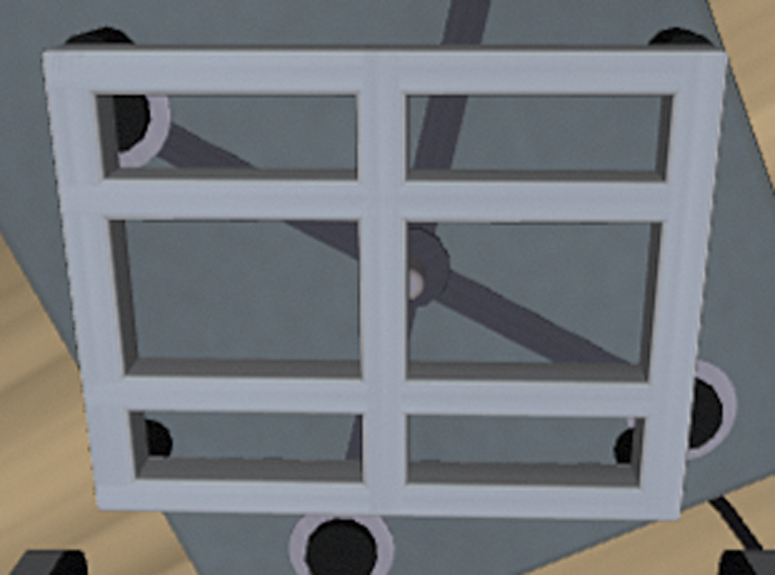

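```bash
python3 - <<'E'
from h import *
import pickle
c=pickle.load(open("w2.pkl","rb"))
for z in(.086,.091):print(onz(c,(313.2,219),z).round(4))
go([.6315,-.0225,.066],np.radians(60.4))
E
```

```text
[ 0.6305 -0.0236  0.086 ]
[ 0.6294 -0.0229  0.091 ]
shift [ 0.16  7.37 -0.13] turn [ 0.   -0.01  0.  ]
```

```bash
python3 -m handwheel '[[0.1,2,-0.1,0,0,0],[0.15,4,-0.19,0,0,0],[0.15,5.5,-0.19,0,0,0],[0.15,6.6,-0.19,0,0,0],[0.15,7.36,-0.19,0,0,0]]' 1;  python3 -m handwheel '[[0,0,0,0,0,0],[0,0,0,0,0,0],[0,0,0,0,0,0],[0,0,0,0,0,0],[0,0,0,0,0,0]]' -1; python3 - <<'E'
from h import *
st();grab("side","d2");grab("wrist","w3")
E
```

```text
clock: 4.2
eef_pos: [0.6296, -0.0236, 0.0646]
tool_rot: [0.684, -0.182, 0.18, -0.683]
ft_force: [-0.3, 1.1, -0.6]
grip_width: 0.0856
clock: 4.82
eef_pos: [0.6333, -0.0204, 0.0681]
tool_rot: [-0.682, 0.178, -0.182, 0.686]
ft_force: [3.5, 6.4, 0.6]
grip_width: 0.0129
t 4.83 p [ 0.6333 -0.0204  0.0681] w 0.0129 F [3.5 6.4 0.6] j [-0.03  0.6   0.12  1.08  0.    0.48]
toolx [ 0.87  -0.492  0.003] y [ 0.006  0.005 -1.   ] z [0.492 0.87  0.007] jawyaw 60.5
```

View pics/w3.png

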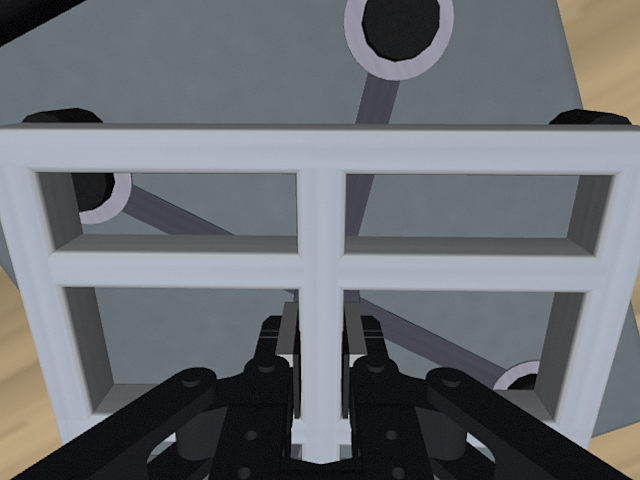

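```bash
python3 -m handwheel '[[0,-0.3,0,0,0,0],[0,-0.7,0,0,0,0],[0,-1,0,0,0,0],[0,-1,0,0,0,0],[0,-1,0,0,0,0]]';  python3 -m handwheel '[[0,0,0,0,0.8,0],[0,0,0,0,1.6,0],[0,0,0,0,2.4,0],[0,0,0,0,3.2,0],[0,0,0,0,4,0]]';python3 -m handwheel '[[0,0,0,0,0.7,0],[0,0,0,0,1.4,0],[0,0,0,0,2.1,0],[0,0,0,0,2.7,0],[0,0,0,0,2.7,0]]'; python3 - <<'E'
from h import *
st();grab("side","d3");c=grab("wrist","w4");s=grab("scene","s4")
a=np.hstack([cv2.imread("pics/w4.png"),])
d=cv2.imread("pics/d3.png")[150:320,180:420];cv2.imwrite("pics/d3c.png",cv2.resize(d,None,fx=3,fy=3,interpolation=cv2.INTER_CUBIC))
E
```

```text
clock: 5.55
eef_pos: [0.6304, -0.0231, 0.0909]
tool_rot: [0.684, -0.181, 0.18, -0.684]
ft_force: [-0.3, -0.8, -6.7]
grip_width: 0.0127
clock: 6.18
eef_pos: [0.6302, -0.023, 0.0906]
tool_rot: [0.58, -0.405, 0.404, -0.58]
ft_force: [0.0, -0.4, -7.0]
grip_width: 0.0131
clock: 6.8
eef_pos: [0.6302, -0.023, 0.0907]
tool_rot: [-0.471, 0.528, -0.527, 0.471]
ft_force: [0.3, 0.3, -6.4]
grip_width: 0.013
t 6.8 p [ 0.6302 -0.023   0.0907] w 0.013 F [ 0.3  0.3 -6.4] j [-0.04  0.58  0.15  1.14 -0.    1.65]
toolx [-0.113 -0.994  0.   ] y [-0.001 -0.    -1.   ] z [ 0.994 -0.113 -0.001] jawyaw -6.5
```

View pics/w4.png

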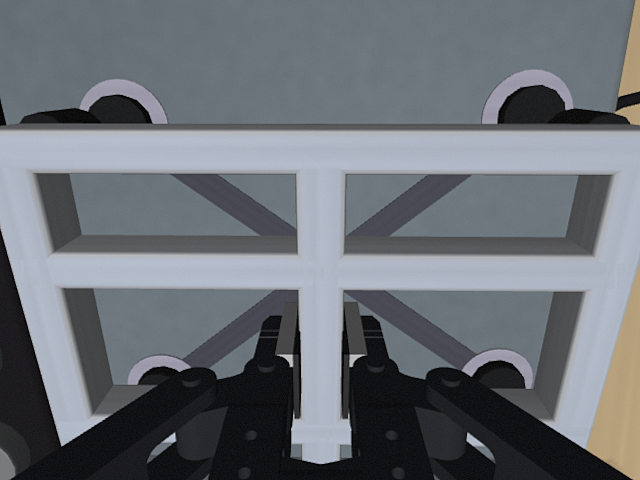

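View pics/d3c.png

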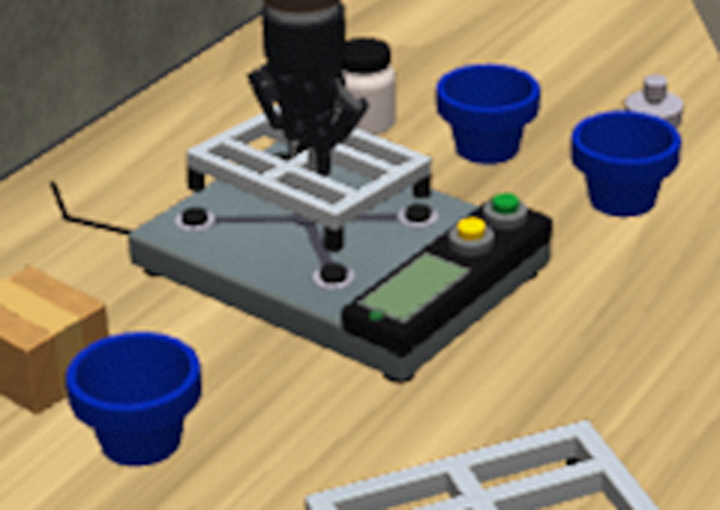

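```bash
python3 - <<'E'
from h import *
import pickle
c=grab("wrist");pickle.dump(c,open("w4.pkl","rb"))
o=np.array([[-78,59,0],[-7,59,0],[7,59,0],[78,59,0],[-78,24,0],[-7,24,0],[7,24,0],[78,24,0],[-7,36,0],[7,36,0]],float)/1000
im=np.array([[34,173],[298,173],[344,173],[615,173],[64,288],[299,288],[343,288],[583,290],[299,252],[343,252]],float)
# orientation: image right = +x, image up = +y
ok,rv,tv=cv2.solvePnP(o,im,c["K"],None)
pr=cv2.projectPoints(o,rv,tv,c["K"],None)[0][:,0];print("res",np.abs(pr-im).max(0))
Rw=c["Rm"].T@cv2.Rodrigues(rv)[0];tw=c["Rm"].T@(tv.ravel()-c["t"])
print("top centre",tw.round(4),Rw.round(3).tolist(),"yaw",np.degrees(np.arctan2(Rw[1,0],Rw[0,0])))
# white rings of pads
hsv=cv2.cvtColor(c["color"],cv2.COLOR_RGB2HSV)
for r0,r1,c0,c1 in((70,124,70,175),(65,124,475,580)):
    sub=c["color"][r0:r1,c0:c1];cv2.imwrite(f"pics/p{c0}.png",cv2.resize(sub[:,:,::-1],None,fx=6,fy=6))
    v=cv2.inRange(hsv[r0:r1,c0:c1],(115,8,130),(175,60,255))
    ys,xs=np.nonzero(v);print(len(xs),xs.min()+c0,xs.max()+c0,ys.min()+r0)
print("TCP",bot.get_obs()["eef_pos"])
w2=pickle.load(open("w2.pkl","rb"))
A=[onz(w2,p,.053) for p in((355.5,70.6),(296.2,320.9))]
print(A)
for a in A+[ (0.633,-.0155,.073)]: print("w4 proj",proj(c,a))
E
```

```text
Traceback (most recent call last):
FileNotFoundError: [Errno 2] No such file or directory: 'w4.pkl'
```

```bash
ls -la . ; touch w4.pkl; ls -la w4.pkl; df . | tail -1
```

```text
total 920
drwxr-xr-x  3 agent agent   4096 Dec  6 14:51 .
drwxr-xr-x 23 root  root    4096 Dec  6 14:48 ..
-rw-r--r--  1 agent agent   1949 Dec  6 14:49 h.py
drwxr-xr-x  2 agent agent   4096 Dec  6 14:52 pics
-rw-r--r--  1 agent agent 922325 Dec  6 14:51 w2.pkl
-rw-r--r-- 1 agent agent 0 Dec  6 14:53 w4.pkl
/dev/vda       264212084 1387368  83682240   2% /
```

The file write failed once for no clear reason, but the directory looks fine, so I'll run it again.

```bash
cat > m4.py <<'E'
from h import *
import pickle
c=grab("wrist");pickle.dump(c,open("w4.pkl","wb"))
o=np.array([[-78,59,0],[-7,59,0],[7,59,0],[78,59,0],[-78,24,0],[-7,24,0],[7,24,0],[78,24,0],[-7,36,0],[7,36,0]],float)/1000
im=np.array([[34,173],[298,173],[344,173],[615,173],[64,288],[299,288],[343,288],[583,290],[299,252],[343,252]],float)
ok,rv,tv=cv2.solvePnP(o,im,c["K"],None)
pr=cv2.projectPoints(o,rv,tv,c["K"],None)[0][:,0];print("res",np.abs(pr-im).max(0))
Rw=c["Rm"].T@cv2.Rodrigues(rv)[0];tw=c["Rm"].T@(tv.ravel()-c["t"])
print("top centre",tw.round(4),Rw.round(3).tolist(),"yaw",np.degrees(np.arctan2(Rw[1,0],Rw[0,0])))
hsv=cv2.cvtColor(c["color"],cv2.COLOR_RGB2HSV)
for r0,r1,c0,c1 in((70,124,70,175),(65,124,475,580)):
    sub=c["color"][r0:r1,c0:c1];cv2.imwrite(f"pics/p{c0}.png",cv2.resize(sub[:,:,::-1],None,fx=6,fy=6))
print("TCP",bot.get_obs()["eef_pos"])
w2=pickle.load(open("w2.pkl","rb"))
A=[onz(w2,p,.053) for p in((355.5,70.6),(296.2,320.9))]
print(A)
for a in A+[ (0.633,-.0155,.073)]: print("w4 proj",proj(c,a))
E
python3 m4.py
```

```text
res [3.20877015 0.99931211]
top centre [ 0.6314 -0.021   0.1133] [[0.994, 0.111, -0.025], [-0.112, 0.991, -0.076], [0.016, 0.078, 0.997]] yaw -6.438865188658334
TCP [ 0.63061336 -0.02287557  0.09113478]
[array([0.55559917, 0.0551681 , 0.053     ]), array([ 0.71101686, -0.08835998,  0.053     ])]
w4 proj [114.91858994 128.05069586]
w4 proj [496.29039287 387.59866758]
w4 proj [323.71148132 286.64388245]
```

View pics/p70.png

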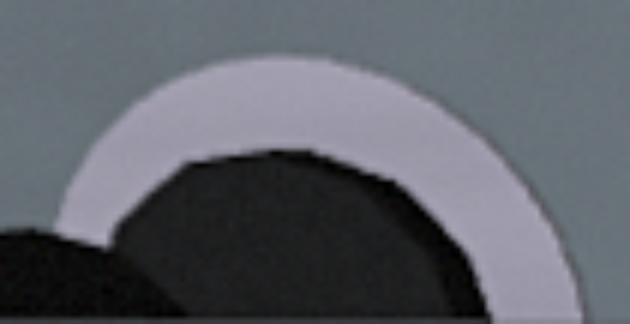

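View pics/p475.png

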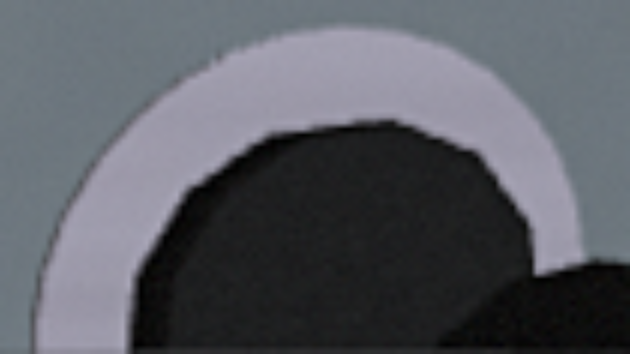

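```bash
python3 -m handwheel '[[-0.15,0,0.05,0,-0.14,0],[-0.29,0.1,0.09,0,-0.14,0],[-0.29,0.1,0.09,0,-0.14,0],[-0.29,0.1,0.09,0,-0.14,0],[-0.29,0.1,0.09,0,-0.14,0]]'; python3 - <<'E'
from h import *
st();c=grab("wrist","w5")
d=grab("side","d5")["color"][150:320,180:420,::-1];cv2.imwrite("pics/d5c.png",cv2.resize(d,None,fx=3.3,fy=3.3,interpolation=cv2.INTER_CUBIC))
d=grab("scene","s5")["color"][190:370,220:390,::-1];cv2.imwrite("pics/s5c.png",cv2.resize(d,None,fx=3.3,fy=3.3,interpolation=cv2.INTER_CUBIC))
E
```

```text
clock: 7.68
eef_pos: [0.6338, -0.016, 0.0888]
tool_rot: [0.477, -0.522, 0.522, -0.477]
ft_force: [-0.2, -1.2, -6.9]
grip_width: 0.0127
t 7.67 p [ 0.6338 -0.016   0.0888] w 0.0127 F [-0.2 -1.2 -6.9] j [-0.03  0.59  0.16  1.14 -0.    1.64]
toolx [-0.09  -0.996  0.   ] y [ 0. -0. -1.] z [ 0.996 -0.09   0.   ] jawyaw -5.2
```

View pics/w5.png

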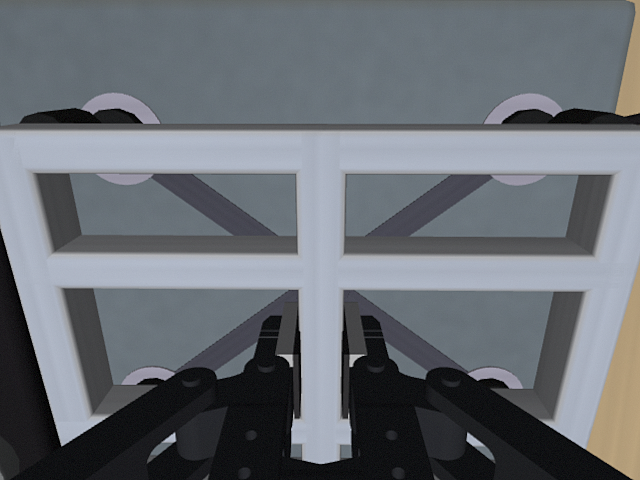

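View pics/s5c.png

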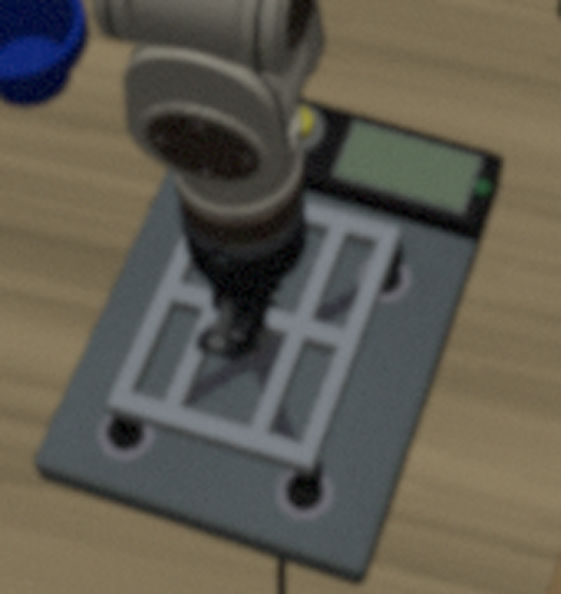

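View pics/d5c.png

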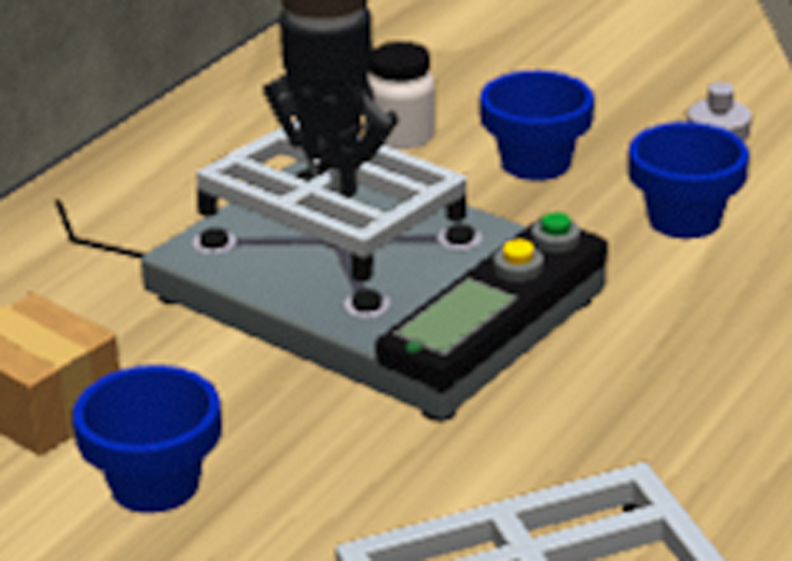

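```bash
python3 -m handwheel '[[0,0.15,0,0,0,0],[0,0.3,0,0,0,0],[0,0.45,0,0,0,0],[0,0.5,0,0,0,0],[0,0.5,0,0,0,0]]'; python3 - <<'E'
from h import *
st();c=grab("wrist","w6");dd=grab("side","d6");s=grab("scene","s6")
d=dd["color"][150:320,180:420,::-1];cv2.imwrite("pics/d6c.png",cv2.resize(d,None,fx=3.3,fy=3.3,interpolation=cv2.INTER_CUBIC))
for p in((.556,.0585),(.7245,.042),(.5425,-.0725)):
    print((proj(dd,p+(.053,))-[180,150])*3.3,(proj(dd,p+(.073,))-[180,150])*3.3)
E
```

```text
clock: 8.45
eef_pos: [0.6337, -0.0159, 0.076]
tool_rot: [-0.477, 0.522, -0.522, 0.477]
ft_force: [0.4, 0.6, -7.3]
grip_width: 0.013
t 8.45 p [ 0.6337 -0.0159  0.076 ] w 0.013 F [ 0.4  0.6 -7.3] j [-0.03  0.6   0.14  1.11 -0.    1.64]
toolx [-0.09  -0.996  0.   ] y [-0.  0. -1.] z [ 0.996 -0.09  -0.   ] jawyaw -5.2
[362.49453302 300.70769183] [361.6749863  280.32104282]
[210.80570734 237.92389753] [209.09276791 218.16229431]
[458.3450141  233.68923621] [458.15672645 213.94010553]
```

View pics/d6c.png

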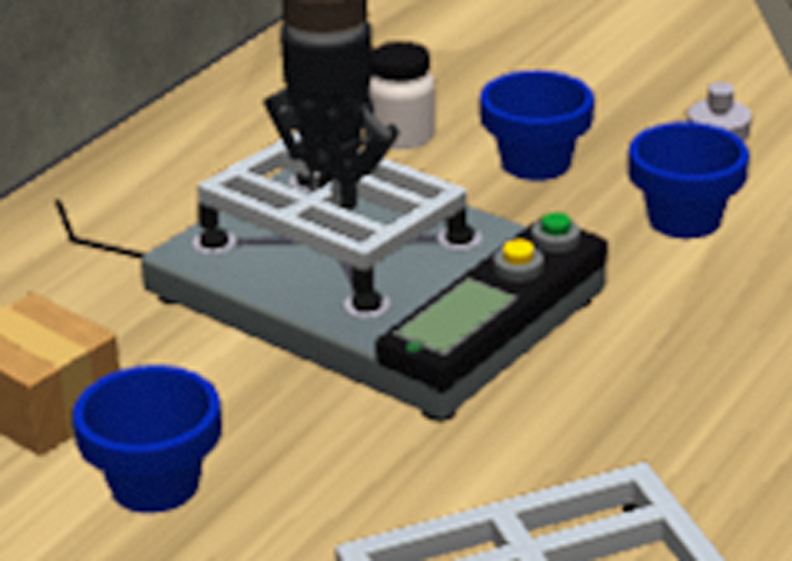

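View pics/w6.png

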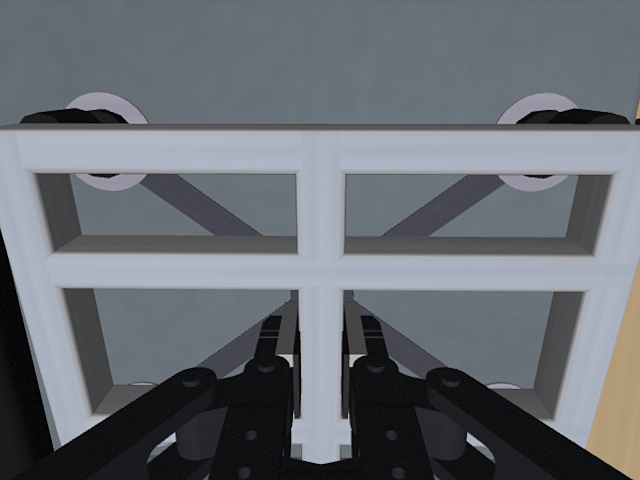

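```bash
python3 -m handwheel '[[0,0.06,0,0,0,0],[0,0.12,0,0,0,0],[0,0.18,0,0,0,0],[0,0.24,0,0,0,0],[0,0.24,0,0,0,0]]'; python3 - <<'E'
from h import *
st();c=grab("wrist","w7");dd=grab("side","d7")
d=dd["color"][150:320,180:420,::-1];cv2.imwrite("pics/d7c.png",cv2.resize(d,None,fx=3.3,fy=3.3,interpolation=cv2.INTER_CUBIC))
E
```

```text
clock: 9.22
eef_pos: [0.6343, -0.0158, 0.0712]
tool_rot: [0.477, -0.522, 0.522, -0.477]
ft_force: [0.6, 0.7, -0.9]
grip_width: 0.013
t 9.22 p [ 0.6343 -0.0158  0.0712] w 0.013 F [ 0.6  0.7 -0.9] j [-0.02  0.61  0.14  1.1  -0.    1.64]
toolx [-0.09  -0.996 -0.   ] y [ 0.001 -0.    -1.   ] z [ 0.996 -0.09   0.001] jawyaw -5.2
```

View pics/d7c.png

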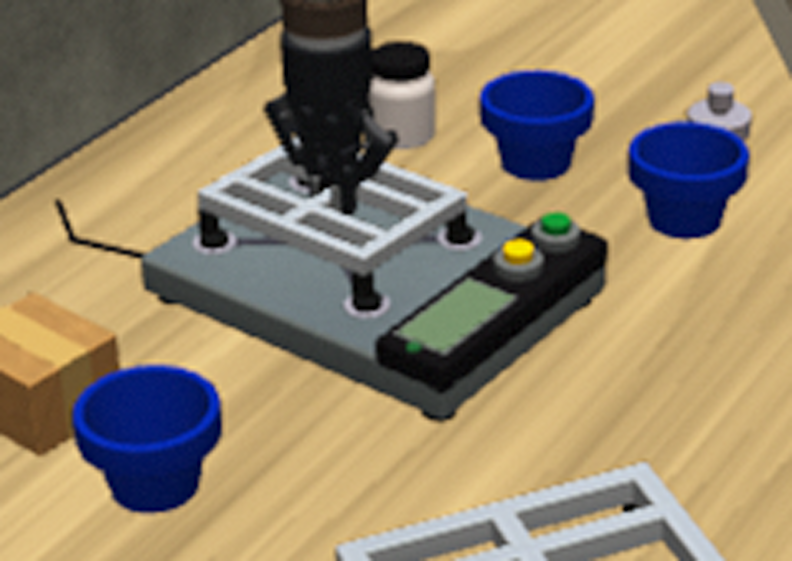

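```bash
python3 -m handwheel '[[0,0.04,0,0,0,0],[0,0.08,0,0,0,0],[0,0.08,0,0,0,0],[0,0.08,0,0,0,0],[0,0.08,0,0,0,0]]';python3 -m handwheel '[[0,0,0,0,0,0],[0,0,0,0,0,0],[0,0,0,0,0,0],[0,0,0,0,0,0],[0,0,0,0,0,0]]' 1;python3 -m handwheel '[[0,-1,0,0,0,0],[0,-3,0,0,0,0],[0,-5,0,0,0,0],[0,-7.2,0,0,0,0],[0,-7.2,0,0,0,0]]'; python3 - <<'E'
from h import *
st();c=grab("wrist","w8");dd=grab("side","d8")
d=dd["color"][150:320,180:420,::-1];cv2.imwrite("pics/d8c.png",cv2.resize(d,None,fx=3.3,fy=3.3,interpolation=cv2.INTER_CUBIC))
E
```

```text
clock: 9.95
eef_pos: [0.6346, -0.015, 0.0693]
tool_rot: [0.476, -0.522, 0.522, -0.478]
ft_force: [-1.0, 5.0, 3.5]
grip_width: 0.0128
clock: 10.58
eef_pos: [0.6337, -0.0161, 0.0682]
tool_rot: [-0.477, 0.522, -0.522, 0.477]
ft_force: [0.4, 0.2, -0.1]
grip_width: 0.0857
clock: 11.2
eef_pos: [0.6366, -0.016, 0.2548]
tool_rot: [0.474, -0.519, 0.525, -0.48]
ft_force: [1.1, 0.3, -1.6]
grip_width: 0.0853
t 11.2 p [ 0.6366 -0.016   0.2548] w 0.0853 F [ 1.1  0.3 -1.6] j [-0.03  0.51  0.46  1.51 -0.    1.64]
toolx [-0.09  -0.996 -0.001] y [ 0.012 -0.    -1.   ] z [ 0.996 -0.09   0.012] jawyaw -5.2
```

View pics/d8c.png

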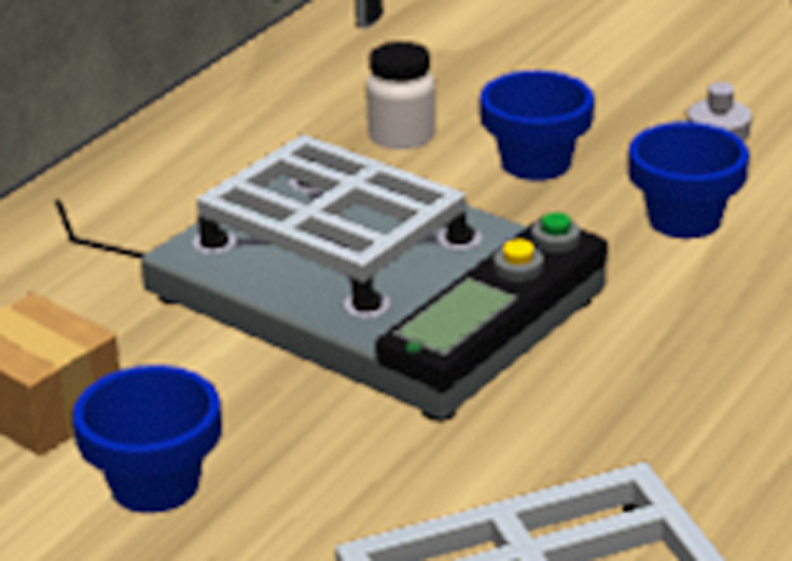

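View pics/w8.png

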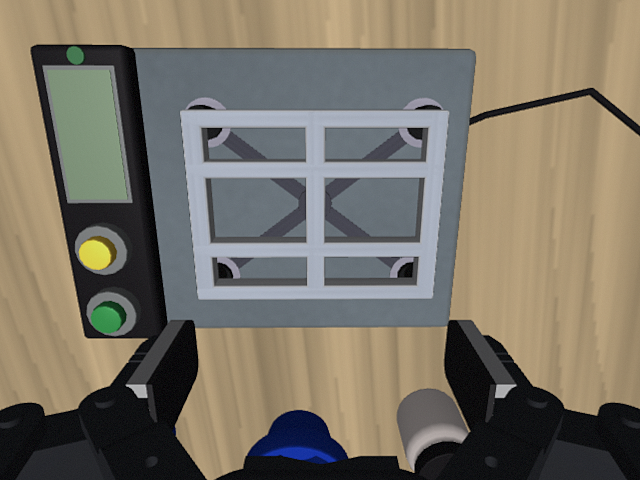

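```bash
python3 - <<'E'
from h import *
import pickle
c=grab("wrist","w9");pickle.dump(c,open("w9.pkl","wb"));st()
a=cv2.resize(c["color"][85:310,165:465,::-1],None,fx=2.6,fy=2.6,interpolation=cv2.INTER_CUBIC);cv2.imwrite("pics/w9c.png",a)
d=grab("side")["color"][185:250,230:330,::-1];cv2.imwrite("pics/d9c.png",cv2.resize(d,None,fx=8,fy=8,interpolation=cv2.INTER_CUBIC))
E
```

```text
t 11.35 p [ 0.6334 -0.0159  0.2474] w 0.0852 F [ 0.1 -0.3  0. ] j [-0.03  0.52  0.45  1.51 -0.    1.64]
toolx [-0.09  -0.996  0.   ] y [-0.001  0.    -1.   ] z [ 0.996 -0.09  -0.001] jawyaw -5.2
```

View pics/w9c.png

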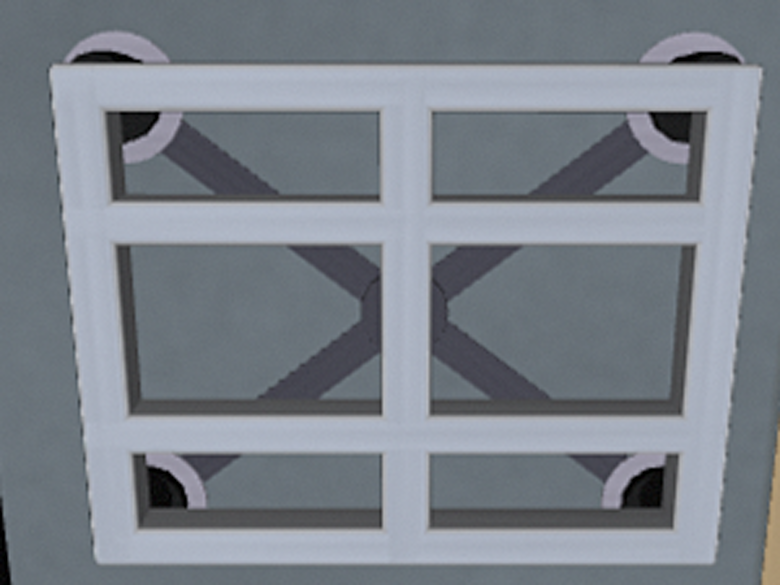

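View pics/d9c.png

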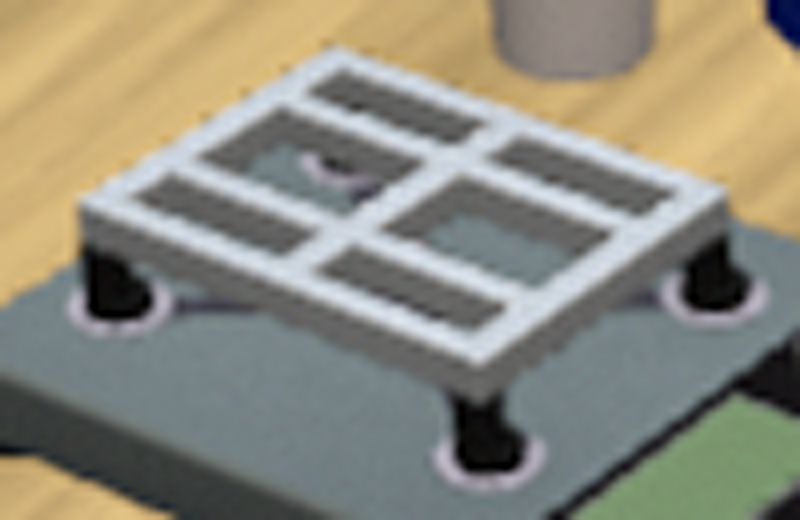

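```bash
python3 - <<'E'
from h import *
import pickle
c=pickle.load(open("w9.pkl","rb"))
f=lambda u,v:(165+u/2.6,85+v/2.6)
o=np.array([[-92,71,0],[92,71,0],[92,-71,0],[-92,-71,0],[-7,59,0],[7,59,0],[-7,-24,0],[7,-24,0],[-78,24,0],[78,24,0],[-78,-59,0],[78,-59,0],[-78,59,0],[78,59,0]],float)/1000
im=np.array([f(50,66),f(762,66),f(717,562),f(96,562),f(382,110),f(430,110),f(382,415),f(430,415),f(115,243),f(697,243),f(139,528),f(673,528),f(105,110),f(708,110)])
ok,rv,tv=cv2.solvePnP(o,im,c["K"],None)
pr=cv2.projectPoints(o,rv,tv,c["K"],None)[0][:,0];print("res",np.abs(pr-im).max(0))
Rw=c["Rm"].T@cv2.Rodrigues(rv)[0];tw=c["Rm"].T@(tv.ravel()-c["t"])
print("top centre",tw.round(4),Rw.round(3).tolist(),"yaw",np.degrees(np.arctan2(Rw[1,0],Rw[0,0])))
print("plane centre", np.mean([onz(c,p,.093) for p in im[:4]],0), "edges",[ (onz(c,p,.093)[:2]).round(4) for p in im[:4]])
hsv=cv2.cvtColor(c["color"],cv2.COLOR_RGB2HSV)
g=c["color"].astype(int); m=((g[:,:,0]>g[:,:,1]+2)&(g[:,:,2]>g[:,:,1]+6)&(g[:,:,1]>120)).astype(np.uint8)*255
cv2.imwrite("pics/ring.png",cv2.resize(m[85:310,165:465],None,fx=2.6,fy=2.6))
hub=onz(c,f(403.5,312),.045);print("hub approx",hub)
# rings as seen: ellipse extremes  top-left rows 30..163 cols 62?..183 ; top-right 30..163, cols 627..748?
for z in(.045,.046): 
  for u,v in((183,97),(627,97)): print(z,onz(c,f(u,v),z).round(4))
  for u,v in((117,30),(117,163),(690,30),(690,163)): print(z,onz(c,f(u,v),z).round(4))
E
```

```text
res [1.13804365 1.26927162]
top centre [ 0.6354 -0.0127  0.0912] [[0.996, 0.091, -0.003], [-0.091, 0.996, -0.001], [0.003, 0.001, 1.0]] yaw -5.220588334946459
plane centre [ 0.63550216 -0.01226525  0.093     ] edges [array([0.5511, 0.0656]), array([0.7324, 0.049 ]), array([ 0.7201, -0.0902]), array([ 0.5383, -0.0734])]
hub approx [ 0.63418172 -0.0179957   0.045     ]
0.045 [0.5745 0.0536 0.045 ]
0.045 [0.7068 0.0415 0.045 ]
0.045 [0.5581 0.0742 0.045 ]
0.045 [0.5516 0.0363 0.045 ]
0.045 [0.7259 0.0588 0.045 ]
0.045 [0.7254 0.0203 0.045 ]
0.046 [0.5747 0.0537 0.046 ]
0.046 [0.7067 0.0415 0.046 ]
0.046 [0.5584 0.0742 0.046 ]
0.046 [0.5518 0.0363 0.046 ]
0.046 [0.7256 0.0589 0.046 ]
0.046 [0.7251 0.0204 0.046 ]
```

View pics/ring.png

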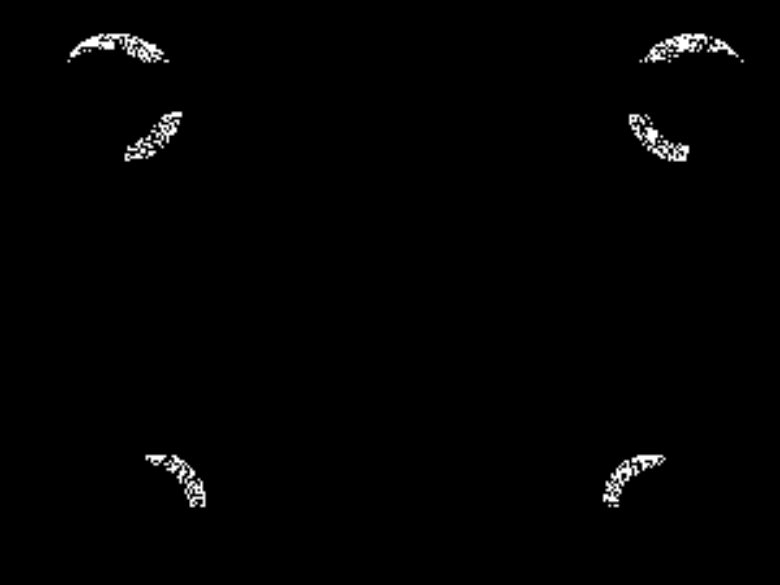

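```bash
python3 -m handwheel '[[1,0,0,0,0,0],[2,0,0,0,0,0],[3,0,0,0,0,0],[3,0,0,0,0,0],[3,0,0,0,0,0]]'; python3 - <<'E'
from h import *
import pickle
c=grab("wrist","w10");pickle.dump(c,open("w10.pkl","wb"));st()
E
```

```text
clock: 12.02
eef_pos: [0.6266, -0.0901, 0.2469]
tool_rot: [-0.477, 0.523, -0.521, 0.477]
ft_force: [0.3, 0.7, -0.3]
grip_width: 0.0856
t 12.07 p [ 0.6267 -0.0898  0.2473] w 0.0854 F [-0.1 -0.   0.3] j [-0.14  0.51  0.45  1.51  0.    1.52]
toolx [-0.089 -0.996 -0.   ] y [-0.002  0.001 -1.   ] z [ 0.996 -0.089 -0.002] jawyaw -5.1
```

View pics/w10.png

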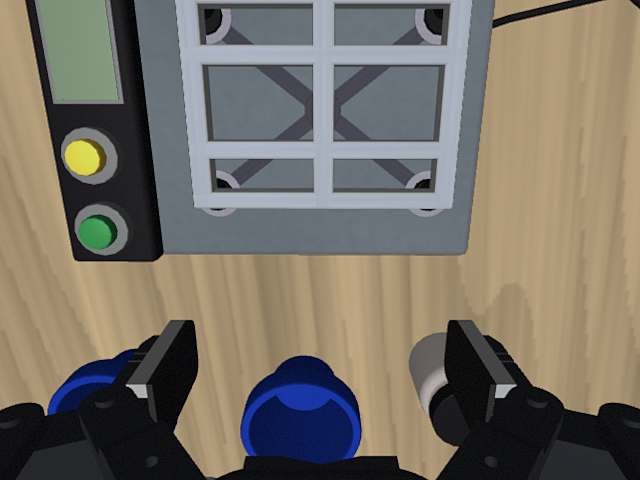

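```bash
python3 - <<'E'
from h import *
import pickle
c=pickle.load(open("w10.pkl","rb"))
cv2.imwrite("pics/w10c.png",cv2.resize(c["color"][0:230,165:480,::-1],None,fx=2.5,fy=2.5,interpolation=cv2.INTER_CUBIC))
E
```

```text
(no output)
```

View pics/w10c.png

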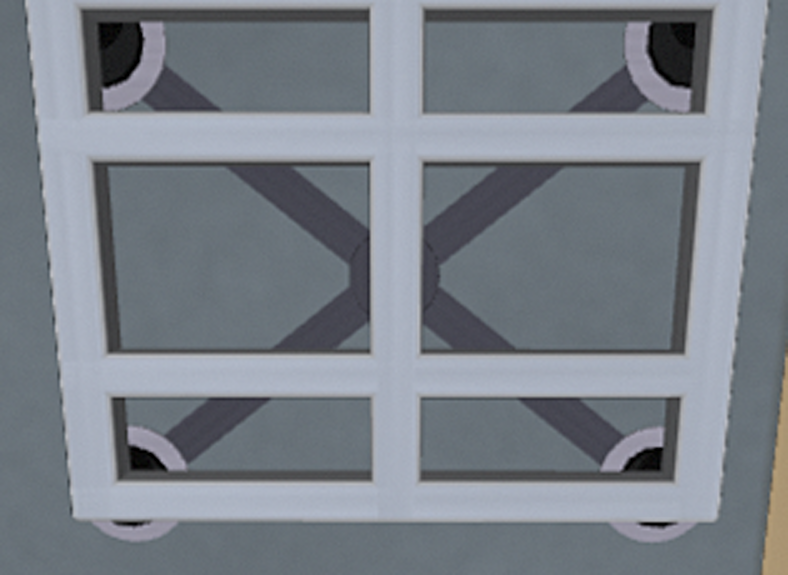

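```bash
python3 - <<'E'
from h import *
import pickle
a=pickle.load(open("w9.pkl","rb"));b=pickle.load(open("w10.pkl","rb"))
fa=lambda u,v:np.array((165+u/2.6,85+v/2.6));fb=lambda u,v:np.array((165+u/2.5,v/2.5))
P=[onz(b,fb(*p),.093) for p in((74,519),(719,519))];m=(P[0]+P[1])/2
print("low edge mid",m, P[1]-P[0])
Rg=[(onz(b,fb(x,427),.045)+onz(b,fb(x,542),.045))/2 for x in(136,652)];r=(Rg[0]+Rg[1])/2
print("low rings",Rg,"mid",r,np.linalg.norm(Rg[0]-Rg[1]))
yaw=np.radians(-5.2);ex=np.array([np.cos(yaw),np.sin(yaw)]);ey=np.array([-ex[1],ex[0]])
print("stand centre from edge",m[:2]+.071*ey,"pads centre",r[:2]+.065*ey)
print("yaw pads",np.degrees(np.arctan2(*(Rg[1]-Rg[0])[1::-1])))
# triangulated
for n,p,q in(("hub",(403.5,312),(395,272)),("corner-+",(96,562),(74,519)),("corner++",(717,562),(719,519)),("ib1",(382,415),(371,353)),("ib2",(430,415),(421,353)),("it1",(382,243),(371,162)),("it2",(430,243),(421,162))):
    print(n,tri([(a,fa(*p)),(b,fb(*q))]))
T=[tri([(a,fa(*p)),(b,fb(*q))])[0] for p,q in(((382,415),(371,353)),((430,415),(421,353)),((382,243),(371,162)),((430,243),(421,162)))]
print("stand centre tri",np.mean(T,0))
E
```

```text
low edge mid [ 0.62917801 -0.08237981  0.093     ] [ 0.18172449 -0.01653489  0.        ]
low rings [array([ 0.54488588, -0.07504759,  0.045     ]), array([ 0.71217637, -0.09028305,  0.045     ])] mid [ 0.62853113 -0.08266532  0.045     ] 0.16798281175752144
stand centre from edge [ 0.63561292 -0.01167201] pads centre [ 0.63442224 -0.01793284]
yaw pads -5.203679951507637
hub (array([ 0.63459578, -0.01637267,  0.05205959]), [0.3291425302741182, 0.35440106918800807])
corner-+ (array([ 0.53732665, -0.07473078,  0.09007772]), [0.051689370820841074, 0.055731431171420306])
corner++ (array([ 0.72058324, -0.09113024,  0.09121321]), [0.035695857367462294, 0.038682487262158685])
ib1 (array([ 0.62643755, -0.03608331,  0.09210172]), [0.04918490806466832, 0.053367989130651834])
ib2 (array([ 0.63992316, -0.03731158,  0.09215022]), [0.032905039567967025, 0.035717172944736364])
it1 (array([0.63106084, 0.01193078, 0.0889537 ]), [0.010050491365113535, 0.010940681725088407])
it2 (array([0.64402036, 0.0107402 , 0.08896137]), [0.03585889319385303, 0.03904987019644417])
stand centre tri [ 0.63536048 -0.01268098  0.09054175]
```

The stand is level, but its centre sits about 5 mm too far toward +y of the pads' centre in both wrist views. I'll regrasp it, lift a little and shift it.

```bash
python3 - <<'E'
from h import *
go([.6345,-.0135,.13],np.radians(-5.2))
E
```

```text
shift [-3.06  4.69  0.05] turn [ 0.01  0.01 -0.  ]
```

```bash
python3 -m handwheel '[[-1.5,1,0.02,0,0,0],[-3.06,2.5,0.05,0,0,0],[-3.06,4.5,0.05,0,0,0],[-3.06,6,0.05,0,0,0],[-3.06,7.13,0.05,0,0,0]]' 1; python3 -m handwheel '[[0,0,0,0,0,0],[0,0,0,0,0,0],[0,0,0,0,0,0],[0,0,0,0,0,0],[0,0,0,0,0,0]]' -1;  python3 -m handwheel '[[0,-0.2,0,0,0,0],[0,-0.4,0,0,0,0],[0,-0.4,0,0,0,0],[0,-0.4,0,0,0,0],[0,-0.4,0,0,0,0]]'; python3 -m handwheel '[[0.1,0,-0.02,0,0,0],[0.2,0,-0.04,0,0,0],[0.2,0,-0.04,0,0,0],[0.2,0.2,-0.04,0,0,0],[0.2,0.3,-0.04,0,0,0]]'; python3 - <<'E'
from h import *
st()
d=grab("side")["color"][185:250,230:330,::-1];cv2.imwrite("pics/d11c.png",cv2.resize(d,None,fx=8,fy=8,interpolation=cv2.INTER_CUBIC))
E
```

```text
clock: 12.7
eef_pos: [0.6339, -0.0129, 0.0676]
tool_rot: [-0.478, 0.522, -0.521, 0.477]
ft_force: [-0.0, -0.9, -0.2]
grip_width: 0.0855
clock: 13.32
eef_pos: [0.6354, -0.0145, 0.0719]
tool_rot: [0.477, -0.522, 0.522, -0.477]
ft_force: [-3.0, -0.4, 6.1]
grip_width: 0.0127
clock: 13.95
eef_pos: [0.6348, -0.0145, 0.0795]
tool_rot: [-0.477, 0.522, -0.522, 0.477]
ft_force: [0.2, -0.9, -7.4]
grip_width: 0.0129
clock: 14.58
eef_pos: [0.6333, -0.0194, 0.0719]
tool_rot: [-0.477, 0.522, -0.522, 0.477]
ft_force: [-0.1, -0.6, -6.2]
grip_width: 0.0128
t 14.57 p [ 0.6333 -0.0194  0.0719] w 0.0128 F [-0.1 -0.6 -6.2] j [-0.03  0.61  0.14  1.1   0.    1.63]
toolx [-0.09  -0.996  0.   ] y [-0.001  0.    -1.   ] z [ 0.996 -0.09  -0.001] jawyaw -5.2
```

View pics/d11c.png

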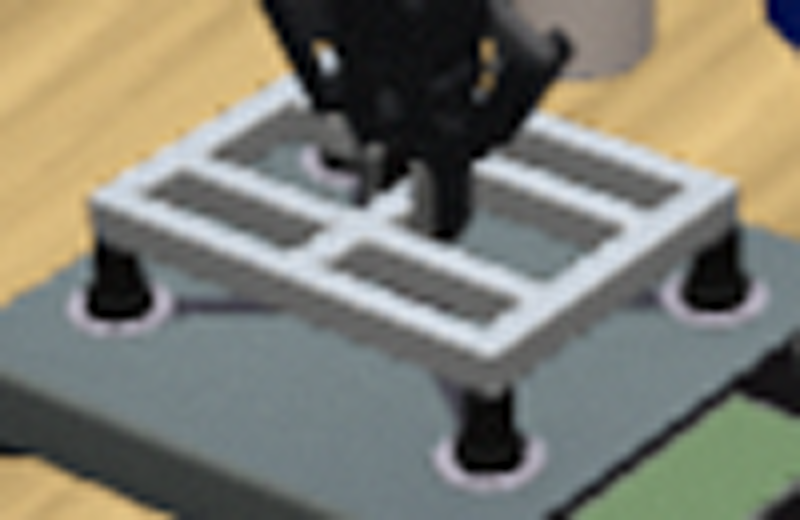

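```bash
python3 -m handwheel '[[0,0.06,0,0,0,0],[0,0.12,0,0,0,0],[0,0.18,0,0,0,0],[0,0.18,0,0,0,0],[0,0.18,0,0,0,0]]';python3 -m handwheel '[[0,0,0,0,0,0],[0,0,0,0,0,0],[0,0,0,0,0,0],[0,0,0,0,0,0],[0,0,0,0,0,0]]' 1;python3 -m handwheel '[[0,-1,0,0,0,0],[0,-3,0,0,0,0],[1,-5,0,0,0,0],[2,-7.2,0,0,0,0],[3,-7.2,0,0,0,0]]';python3 - <<'E'
from h import *
import pickle
c=grab("wrist","w12");pickle.dump(c,open("w12.pkl","wb"));st()
cv2.imwrite("pics/w12c.png",cv2.resize(c["color"][0:230,165:480,::-1],None,fx=2.5,fy=2.5,interpolation=cv2.INTER_CUBIC))
d=grab("side")["color"][185:250,230:330,::-1];cv2.imwrite("pics/d12c.png",cv2.resize(d,None,fx=6,fy=6,interpolation=cv2.INTER_CUBIC))
E
```

```text
clock: 15.25
eef_pos: [0.6337, -0.0194, 0.0718]
tool_rot: [0.476, -0.522, 0.522, -0.478]
ft_force: [-8.4, 0.2, 12.8]
grip_width: 0.0125
clock: 15.88
eef_pos: [0.6337, -0.0194, 0.0678]
tool_rot: [-0.477, 0.522, -0.522, 0.477]
ft_force: [0.5, -0.7, -0.2]
grip_width: 0.0854
clock: 16.5
eef_pos: [0.6297, -0.0952, 0.2545]
tool_rot: [0.474, -0.519, 0.525, -0.48]
ft_force: [0.9, 0.2, -0.3]
grip_width: 0.0858
t 16.55 p [ 0.6281 -0.0984  0.2515] w 0.0852 F [-0.  -2.1 -0.1] j [-0.15  0.51  0.46  1.51 -0.    1.51]
toolx [-0.093 -0.996  0.003] y [ 0.006 -0.003 -1.   ] z [ 0.996 -0.093  0.007] jawyaw -5.3
```

View pics/w12c.png

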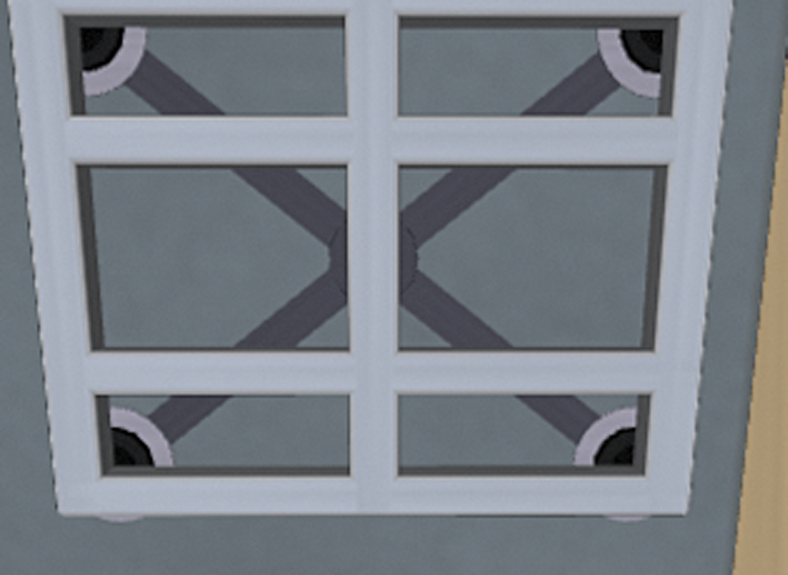

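View pics/d12c.png

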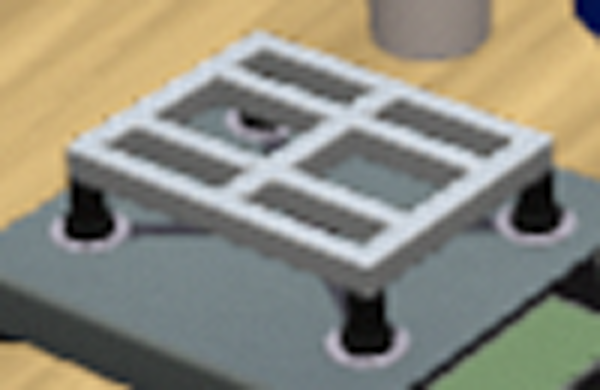

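```bash
python3 - <<'E'
from h import *
import pickle
cs=[pickle.load(open(f"w{i}.pkl","rb")) for i in(9,10,12)]
O={}
for c in cs:
    hsv=cv2.cvtColor(c["color"],cv2.COLOR_RGB2HSV)
    for n,lo,hi in(("y",(22,190,215),(34,255,255)),("g",(55,150,120),(70,255,255))):
        k=cv2.inRange(hsv,lo,hi);q,_=cv2.findContours(k,0,1);
        if n=="g": q=[x for x in q if cv2.boundingRect(x)[1]>120]
        q=max(q,key=cv2.contourArea);e=cv2.fitEllipse(q);O.setdefault(n,[]).append((c,np.array(e[0])));print(n,np.round(e[0],1),np.round(e[1],1))
for n in O: print(n,tri(O[n]),tri(O[n][:2])[0],[onz(c,u,.08).round(4) for c,u in O[n]])
E
```

```text
Traceback (most recent call last):
ValueError: max() iterable argument is empty
```

```bash
python3 - <<'E'
from h import *
import pickle
cs=[pickle.load(open(f"w{i}.pkl","rb")) for i in(9,10,12)]
print(cv2.cvtColor(cs[0]["color"],cv2.COLOR_RGB2HSV)[[253,316],[97,107]])
O={}
for c in cs:
    hsv=cv2.cvtColor(c["color"],cv2.COLOR_RGB2HSV)
    for n,lo,hi in(("y",(20,140,120),(36,255,255)),("g",(50,110,60),(85,255,255))):
        k=cv2.inRange(hsv,lo,hi);q,_=cv2.findContours(k,0,1);
        q=[x for x in q if cv2.boundingRect(x)[1]>105]
        q=max(q,key=cv2.contourArea);e=cv2.fitEllipse(q);O.setdefault(n,[]).append((c,np.array(e[0])));print(n,np.round(e[0],1),np.round(e[1],1))
for n in O: print(n,tri(O[n]),tri(O[n][:2])[0],[onz(c,u,.08).round(4) for c,u in O[n]])
E
```

```text
[[ 30 163 219]
 [ 67 154 149]]
y [ 97.7 255.5] [28.  33.1]
g [108.7 320.5] [27.  30.9]
y [ 82.1 157.2] [31.4 37. ]
g [ 95.  232.9] [29.2 34.1]
y [ 76.3 149.3] [31.2 36.9]
g [ 89.4 224.4] [28.8 34.1]
y (array([ 0.46209099, -0.03306037,  0.08226527]), [0.013156363657193918, 0.014937502979151905, 0.019708890532312354]) [ 0.46211388 -0.03304659  0.0823122 ] [array([ 0.4608, -0.0338,  0.08  ]), array([ 0.4608, -0.0332,  0.08  ]), array([ 0.4608, -0.0332,  0.08  ])]
g (array([ 0.4561507 , -0.08913875,  0.08065953]), [0.10745954449458384, 0.09370174978555985, 0.07218709890801273]) [ 0.45600023 -0.08924408  0.08043853] [array([ 0.4557, -0.0895,  0.08  ]), array([ 0.4558, -0.0894,  0.08  ]), array([ 0.4558, -0.0892,  0.08  ])]
```

```bash
python3 - <<'E'
from h import *
st();go([.461,-.0335,.11],np.radians(-5.2))
E
```

```text
t 16.6 p [ 0.6273 -0.0966  0.2494] w 0.0853 F [-1.2  0.5 -0.8] j [-0.15  0.51  0.45  1.51 -0.    1.51]
toolx [-0.093 -0.996  0.001] y [ 0.003 -0.001 -1.   ] z [ 0.996 -0.093  0.003] jawyaw -5.4
shift [-1.9   5.56 -6.87] turn [-0.02 -0.02  0.  ]
```

```bash
python3 -m handwheel '[[-0.6,0,-2.3,0,0,0],[-1.2,0,-4.6,0,0,0],[-1.88,1.5,-6.85,0,0,0],[-1.88,3.5,-6.85,0,0,0],[-1.88,5.5,-6.85,0,0,0]]' -1; python3 -m handwheel '[[0,0,0,0,0,0],[0,0,0,0,0,0],[0,0,0,0,0,0],[0,0,0,0,0,0],[0,0,0,0,0,0]]';python3 - <<'E'
from h import *
st();go([.461,-.0335,.0755],np.radians(-5.2));grab("wrist","w13")
E
```

```text
clock: 17.23
eef_pos: [0.4591, -0.0307, 0.1091]
tool_rot: [-0.477, 0.522, -0.522, 0.477]
ft_force: [1.8, 0.1, -0.4]
grip_width: 0.0003
clock: 17.85
eef_pos: [0.4613, -0.032, 0.1113]
tool_rot: [0.477, -0.522, 0.522, -0.477]
ft_force: [-0.1, -0.3, -0.9]
grip_width: -0.0001
t 17.85 p [ 0.4613 -0.032   0.1113] w -0.0001 F [-0.1 -0.3 -0.9] j [-0.07  0.26 -0.3   1.01  0.    1.59]
toolx [-0.09  -0.996 -0.   ] y [ 0.002 -0.    -1.   ] z [ 0.996 -0.09   0.002] jawyaw -5.2
shift [ 0.06  1.43 -0.01] turn [-0.01  0.   -0.  ]
```

View pics/w13.png

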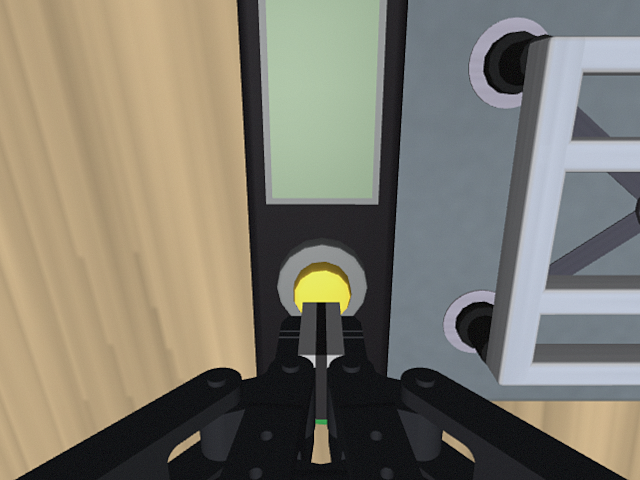

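```bash
python3 -m handwheel '[[0.06,0.4,0,0,0,0],[0.06,0.8,0,0,0,0],[0.06,1.1,0,0,0,0],[0.06,1.3,0,0,0,0],[0.06,1.44,0,0,0,0]]';python3 - <<'E'
from h import *
st();c=grab("wrist");cv2.imwrite("pics/w14.png",c["color"][150:420,180:480,::-1])
E
```

```text
clock: 18.52
eef_pos: [0.4601, -0.0334, 0.0773]
tool_rot: [0.477, -0.522, 0.522, -0.477]
ft_force: [-15.5, 1.2, 46.4]
grip_width: 0.0001
t 18.52 p [ 0.4601 -0.0334  0.0773] w 0.0001 F [-15.5   1.2  46.4] j [-0.07  0.3  -0.35  0.92 -0.    1.59]
toolx [-0.09  -0.996  0.   ] y [ 0. -0. -1.] z [ 0.996 -0.09   0.   ] jawyaw -5.2
```

View pics/w14.png

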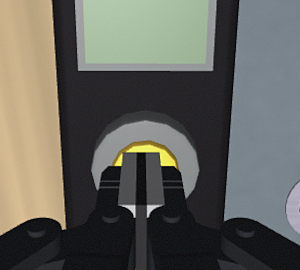

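```bash
python3 -m handwheel '[[0,-1,0,0,0,0],[0,-2,0,0,0,0],[0,-4,0,0,0,0],[0,-6,0,0,0,0],[0,-7,0,0,0,0]]' 1;python3 - <<'E'
from h import *
st();c=grab("wrist","w15");s=grab("scene","s15");d=grab("side","d15")
k=s["color"][150:400,130:480,::-1];cv2.imwrite("pics/s15c.png",cv2.resize(k,None,fx=2.2,fy=2.2,interpolation=cv2.INTER_CUBIC))
E
```

```text
clock: 19.2
eef_pos: [0.4618, -0.0334, 0.2523]
tool_rot: [0.476, -0.521, 0.523, -0.478]
ft_force: [0.6, -0.2, -0.1]
grip_width: 0.0855
t 19.2 p [ 0.4618 -0.0334  0.2523] w 0.0855 F [ 0.6 -0.2 -0.1] j [-0.07  0.15 -0.05  1.36  0.    1.59]
toolx [-0.09  -0.996 -0.   ] y [ 0.005 -0.    -1.   ] z [ 0.996 -0.09   0.005] jawyaw -5.2
```

View pics/s15c.png

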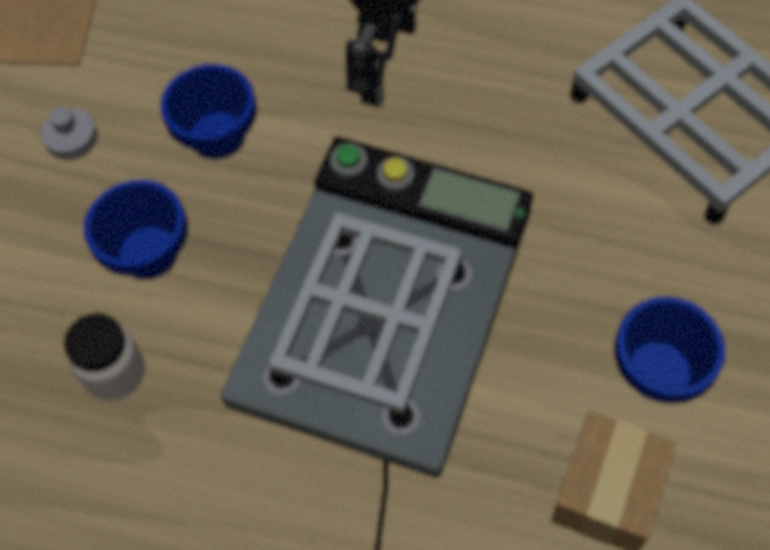

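View pics/w15.png

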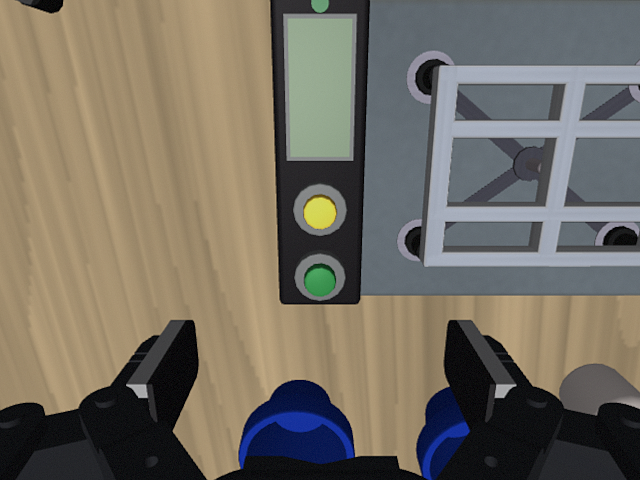

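```bash
python3 - <<'E'
from h import *
go([.47,-.37,.25],np.radians(-5.2))
E
python3 -m handwheel '[[2.5,0,0,0,0,0],[5,0,0,0,0,0],[7.5,0,0,0,0,0],[10,0,0,0,0,0],[12.5,0,0,0,0,0]]'
python3 - <<'E'
from h import *
import pickle
st();go([.47,-.37,.25],np.radians(-5.2))
c=grab("wrist","w16");pickle.dump(c,open("w16.pkl","wb"))
E
```

```text
shift [13.38  0.02  1.55] turn [-0.02  0.   -0.  ]
clock: 19.98
eef_pos: [0.4313, -0.346, 0.2472]
tool_rot: [-0.477, 0.523, -0.521, 0.477]
ft_force: [1.0, -0.1, 0.2]
grip_width: 0.0852
t 19.98 p [ 0.4313 -0.346   0.2472] w 0.0852 F [ 1.  -0.1  0.2] j [-0.68  0.34  0.19  1.42  0.    0.98]
toolx [-0.09  -0.996 -0.002] y [-0.002  0.002 -1.   ] z [ 0.996 -0.09  -0.002] jawyaw -5.2
shift [ 0.82 -0.12  1.63] turn [ 0.01  0.   -0.01]
```

View pics/w16.png

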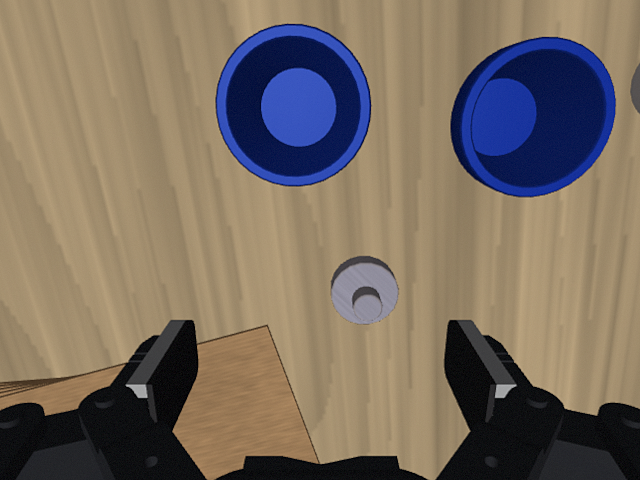

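```bash

python3 -m handwheel '[[1,0,0.6,0,0,0],[2,0,1.2,0,0,0],[2.4,0,1.5,0,0,0],[2.4,0,1.5,0,0,0],[2.4,0,1.5,0,0,0]]'
python3 - <<'E'
from h import *
import pickle
st()
c=grab("wrist","w17");pickle.dump(c,open("w17.pkl","wb"))
E
```

```text
clock: 20.65
eef_pos: [0.4638, -0.4068, 0.2482]
tool_rot: [-0.477, 0.523, -0.521, 0.477]
ft_force: [-0.7, 0.4, 0.1]
grip_width: 0.0853
t 20.65 p [ 0.4638 -0.4068  0.2482] w 0.0853 F [-0.7  0.4  0.1] j [-0.72  0.48  0.39  1.49  0.    0.94]
toolx [-0.09  -0.996 -0.002] y [-0.002  0.002 -1.   ] z [ 0.996 -0.09  -0.002] jawyaw -5.1
```

View pics/w17.png

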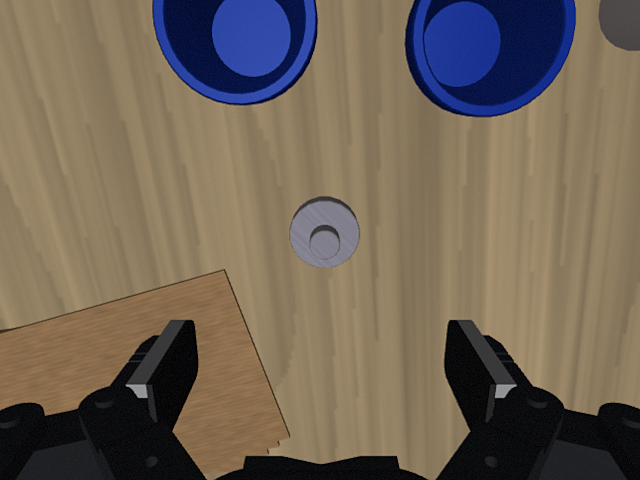

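```bash
python3 - <<'E'
from h import *
import pickle
a=pickle.load(open("w16.pkl","rb"));b=pickle.load(open("w17.pkl","rb"))
out=[]
for c,(u,v) in((a,(367,305)),(b,(325,242))):
    k=c["color"][v-30:v+30,u-30:u+30,::-1];out.append(cv2.resize(k,None,fx=6,fy=6,interpolation=cv2.INTER_CUBIC))
cv2.imwrite("pics/knobs.png",np.hstack(out))
print(tri([(a,np.array((367.5,306.))),(b,np.array((325.,242.5)))]))
E
```

```text
(array([ 0.46395921, -0.43987967,  0.04909879]), [0.440569212050852, 0.46083241459065444])
```

View pics/knobs.png

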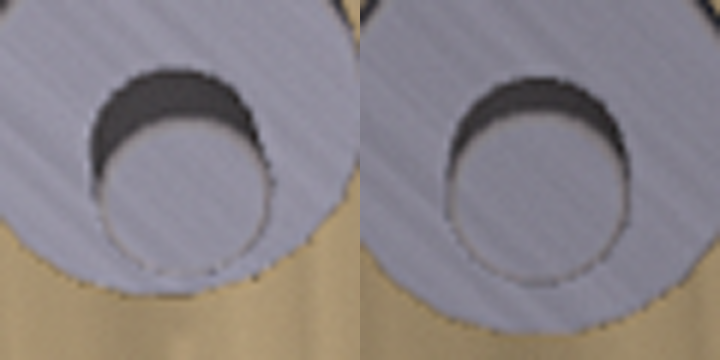

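```bash
python3 - <<'E'
from h import *
import pickle
a=pickle.load(open("w16.pkl","rb"));b=pickle.load(open("w17.pkl","rb"))
p=tri([(a,np.array((367.7,307.8))),(b,np.array((324.7,245.)))]);print(p,onz(b,(324.7,245.),.051))
st();go([p[0][0],p[0][1],.029],np.radians(-5.2))
E
```

```text
(array([ 0.4637873 , -0.44204427,  0.04863601]), [0.07306596540005646, 0.07641615690956977]) [ 0.46389778 -0.44122452  0.051     ]
t 20.7 p [ 0.4639 -0.4069  0.2488] w 0.0853 F [-0.6  0.2 -0.1] j [-0.72  0.48  0.39  1.49  0.    0.94]
toolx [-0.09  -0.996 -0.001] y [-0.001  0.001 -1.   ] z [ 0.996 -0.09  -0.001] jawyaw -5.1
shift [1.41 8.79 0.13] turn [ 0.01  0.01 -0.01]
```

```bash

python3 -m handwheel '[[1,1.5,0.1,0,0,0],[1.4,4,0.12,0,0,0],[1.4,6,0.12,0,0,0],[1.4,7.8,0.12,0,0,0],[1.4,8.75,0.12,0,0,0]]'
python3 -m handwheel '[[0,0,0,0,0,0],[0,0,0,0,0,0],[0,0,0,0,0,0],[0,0,0,0,0,0],[0,0,0,0,0,0]]' -1
python3 -m handwheel '[[0,-0.3,0,0,0,0],[0,-0.8,0,0,0,0],[0,-2,0,0,0,0],[0,-4,0,0,0,0],[0,-6,0,0,0,0]]'
python3 - <<'E'
from h import *
st();grab("wrist","w18");go([.6345,-.0190,.21],np.radians(-5.2))
E
```

```text
clock: 21.32
eef_pos: [0.4624, -0.4407, 0.0278]
tool_rot: [-0.477, 0.524, -0.52, 0.477]
ft_force: [-0.2, -0.1, 0.4]
grip_width: 0.0856
clock: 21.95
eef_pos: [0.4643, -0.4438, 0.0332]
tool_rot: [0.477, -0.521, 0.523, -0.477]
ft_force: [-2.4, 0.4, 5.7]
grip_width: 0.0234
clock: 22.58
eef_pos: [0.4639, -0.4424, 0.182]
tool_rot: [-0.477, 0.522, -0.522, 0.477]
ft_force: [1.2, -0.5, -4.8]
grip_width: 0.0234
t 22.57 p [ 0.4639 -0.4424  0.182 ] w 0.0234 F [ 1.2 -0.5 -4.8] j [-0.76  0.55  0.34  1.36  0.    0.9 ]
toolx [-0.09  -0.996 -0.001] y [-0.001  0.001 -1.   ] z [ 0.996 -0.09  -0.001] jawyaw -5.2
shift [-17.57  -0.84   5.17] turn [-0.06  0.    0.04]
```

View pics/w18.png

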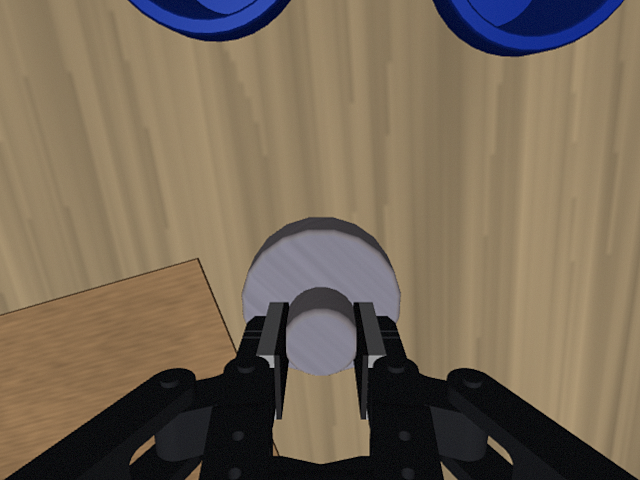

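```bash

python3 -m handwheel '[[-2.2,-0.2,0.65,0,0,0],[-4.4,-0.5,1.3,0,0,0],[-6.6,-0.8,1.95,0,0,0],[-8.8,-0.9,2.6,0,0,0],[-11,-0.9,3.25,0,0,0]]'
python3 -m handwheel '[[-2,0,0.6,0,0,0],[-4,0,1.2,0,0,0],[-5.5,0,1.6,0,0,0],[-6.6,0,1.92,0,0,0],[-6.6,0,1.92,0,0,0]]'
python3 - <<'E'
from h import *
st();c=grab("wrist","w19");go([.6345,-.0175,.127],np.radians(-5.2))
E
```

```text
clock: 23.25
eef_pos: [0.5704, -0.1745, 0.2037]
tool_rot: [0.477, -0.522, 0.522, -0.477]
ft_force: [0.2, 0.5, -5.5]
grip_width: 0.0236
clock: 23.88
eef_pos: [0.6328, -0.0136, 0.2027]
tool_rot: [-0.478, 0.521, -0.521, 0.478]
ft_force: [-0.9, -0.3, -5.8]
grip_width: 0.0235
t 23.88 p [ 0.6328 -0.0136  0.2027] w 0.0235 F [-0.9 -0.3 -5.8] j [-0.02  0.52  0.35  1.4   0.    1.64]
toolx [-0.086 -0.996 -0.001] y [-0.     0.001 -1.   ] z [ 0.996 -0.086 -0.001] jawyaw -4.9
shift [0.09 3.03 0.1 ] turn [0.01 0.02 0.  ]
```

View pics/w19.png

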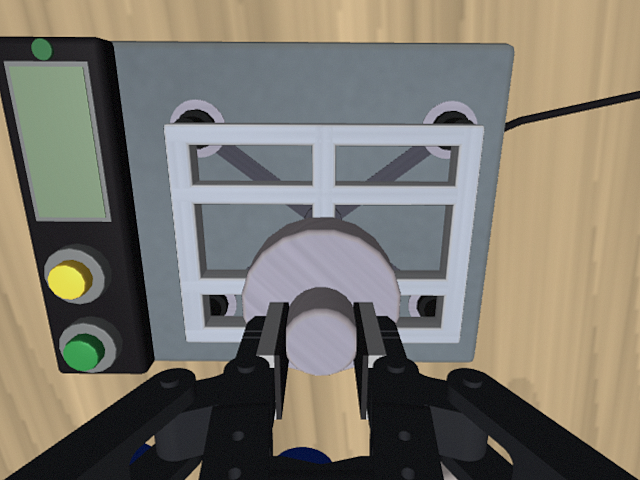

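```bash

python3 -m handwheel '[[0.1,1,0.06,0,0,0],[0.1,2,0.06,0,0,0],[0.1,2.6,0.06,0,0,0],[0.1,3,0.06,0,0,0],[0.1,3,0.06,0,0,0]]'
python3 -m handwheel '[[0,0.04,0,0,0,0],[0,0.08,0,0,0,0],[0,0.12,0,0,0,0],[0,0.16,0,0,0,0],[0,0.16,0,0,0,0]]'
python3 - <<'E'
from h import *
st();d=grab("side")["color"][150:280,200:400,::-1];cv2.imwrite("pics/d20c.png",cv2.resize(d,None,fx=4,fy=4,interpolation=cv2.INTER_CUBIC))
E
```

```text
clock: 24.55
eef_pos: [0.6334, -0.0193, 0.1278]
tool_rot: [-0.477, 0.522, -0.522, 0.477]
ft_force: [0.3, -0.4, -6.2]
grip_width: 0.0234
clock: 25.18
eef_pos: [0.6344, -0.0188, 0.1263]
tool_rot: [0.476, -0.521, 0.523, -0.478]
ft_force: [-2.0, 0.4, 4.6]
grip_width: 0.0232
t 25.18 p [ 0.6344 -0.0188  0.1263] w 0.0232 F [-2.   0.4  4.6] j [-0.03  0.56  0.21  1.22  0.    1.63]
toolx [-0.09  -0.996 -0.   ] y [ 0.003  0.    -1.   ] z [ 0.996 -0.09   0.003] jawyaw -5.2
```

View pics/d20c.png

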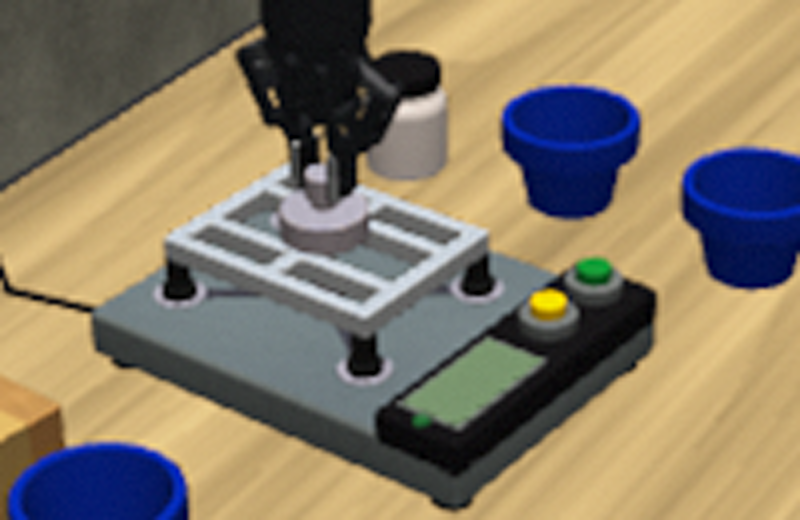

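```bash

python3 -m handwheel '[[0,0,0,0,0,0],[0,0,0,0,0,0],[0,0,0,0,0,0],[0,0,0,0,0,0],[0,0,0,0,0,0]]' 1
python3 -m handwheel '[[0,-1.5,0,0,0,0],[0,-3,0,0,0,0],[0,-4.5,0,0,0,0],[0,-4.5,0,0,0,0],[0,-4.5,0,0,0,0]]' 
python3 - <<'E'
from h import *
st();grab("wrist","w21")
d=grab("side")["color"][150:280,200:400,::-1];cv2.imwrite("pics/d21c.png",cv2.resize(d,None,fx=3,fy=3,interpolation=cv2.INTER_CUBIC))
E
```

```text
clock: 25.85
eef_pos: [0.6338, -0.0189, 0.1241]
tool_rot: [-0.477, 0.522, -0.522, 0.477]
ft_force: [-0.1, 0.5, 0.3]
grip_width: 0.0857
clock: 26.48
eef_pos: [0.6335, -0.019, 0.2361]
tool_rot: [-0.477, 0.522, -0.522, 0.477]
ft_force: [-0.6, 0.9, -0.1]
grip_width: 0.0854
t 26.48 p [ 0.6335 -0.019   0.2361] w 0.0854 F [-0.6  0.9 -0.1] j [-0.03  0.52  0.42  1.48 -0.    1.63]
toolx [-0.09  -0.996  0.   ] y [-0.001  0.    -1.   ] z [ 0.996 -0.09  -0.001] jawyaw -5.2
```

View pics/w21.png

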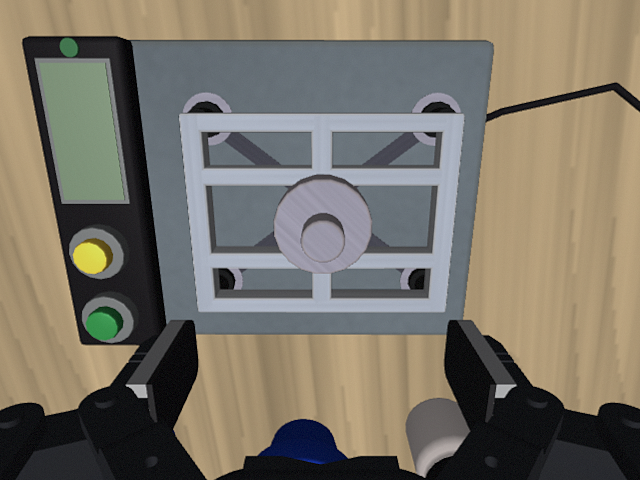

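View pics/d21c.png

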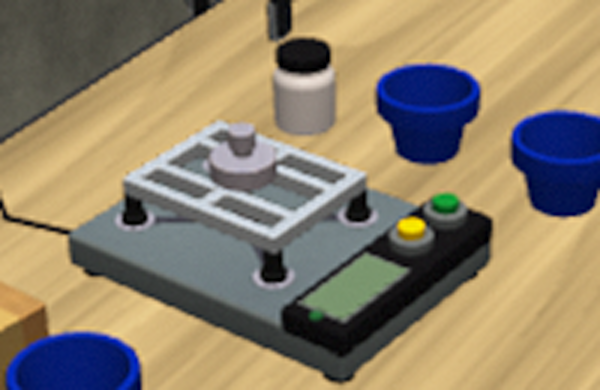

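```bash

python3 -m handwheel '[[0,1.5,0,0,0,0],[0,3,0,0,0,0],[0,4.2,0,0,0,0],[0,4.45,0,0,0,0],[0,4.45,0,0,0,0]]' 
python3 -m handwheel '[[0,0,0,0,0,0],[0,0,0,0,0,0],[0,0,0,0,0,0],[0,0,0,0,0,0],[0,0,0,0,0,0]]' -1
python3 -m handwheel '[[0,-0.3,0,0,0,0],[0,-0.8,0,0,0,0],[0,-2,0,0,0,0],[0,-3,0,0,0,0],[0,-3.2,0,0,0,0]]' 
python3 - <<'E'
from h import *
st();grab("wrist","w22");go([.464,-.442,.20],np.radians(-5.2))
E
```

```text
clock: 27.2
eef_pos: [0.6334, -0.0189, 0.125]
tool_rot: [-0.477, 0.522, -0.522, 0.477]
ft_force: [0.5, -0.2, 0.8]
grip_width: 0.0852
clock: 27.82
eef_pos: [0.6345, -0.019, 0.1266]
tool_rot: [0.476, -0.521, 0.523, -0.478]
ft_force: [0.8, -0.2, 4.0]
grip_width: 0.0238
clock: 28.45
eef_pos: [0.6347, -0.0189, 0.2076]
tool_rot: [0.476, -0.521, 0.523, -0.478]
ft_force: [-0.4, -0.6, -6.0]
grip_width: 0.0233
t 28.45 p [ 0.6347 -0.0189  0.2076] w 0.0233 F [-0.4 -0.6 -6. ] j [-0.03  0.52  0.36  1.4   0.    1.63]
toolx [-0.09  -0.996 -0.   ] y [ 0.003 -0.    -1.   ] z [ 0.996 -0.09   0.003] jawyaw -5.2
shift [17.47  0.26 -5.26] turn [-0.01  0.   -0.  ]
```

View pics/w22.png

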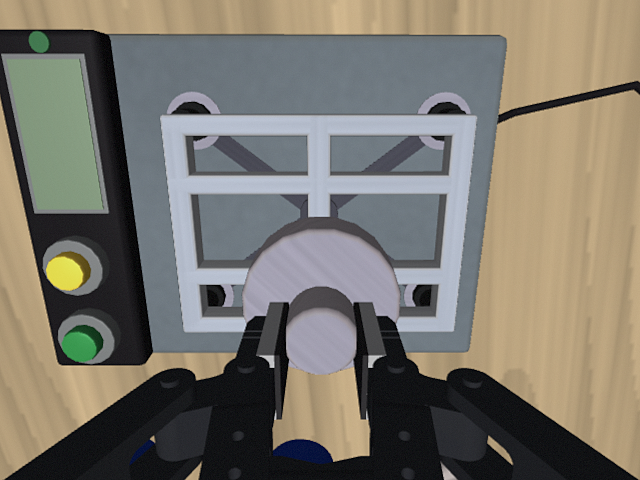

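```bash

python3 -m handwheel '[[2.2,0,-0.66,0,0,0],[4.4,0,-1.3,0,0,0],[6.6,0,-2,0,0,0],[8.8,0,-2.65,0,0,0],[11,0,-3.3,0,0,0]]' 
python3 -m handwheel '[[2.2,0.2,-0.66,0,0,0],[4.4,0.3,-1.3,0,0,0],[6.5,0.3,-1.95,0,0,0],[6.5,2,-1.95,0,0,0],[6.5,4,-1.95,0,0,0]]' 
python3 - <<'E'
from h import *
st();go([.464,-.442,.034],np.radians(-5.2))
E
```

```text
clock: 29.12
eef_pos: [0.5251, -0.2865, 0.2037]
tool_rot: [-0.477, 0.523, -0.521, 0.477]
ft_force: [0.5, -0.6, -5.8]
grip_width: 0.0234
clock: 29.75
eef_pos: [0.4628, -0.444, 0.1038]
tool_rot: [0.476, -0.522, 0.523, -0.476]
ft_force: [0.6, 0.6, -6.2]
grip_width: 0.0234
t 29.75 p [ 0.4628 -0.444   0.1038] w 0.0234 F [ 0.6  0.6 -6.2] j [-0.76  0.59  0.2   1.18  0.    0.9 ]
toolx [-0.092 -0.996  0.   ] y [ 0.001 -0.    -1.   ] z [ 0.996 -0.092  0.001] jawyaw -5.3
shift [-0.09  2.79  0.04] turn [-0.   -0.01  0.  ]
```

```bash

python3 -m handwheel '[[0,1,0,0,0,0],[0,1.9,0,0,0,0],[0,2.5,0,0,0,0],[0,2.7,0,0,0,0],[0,2.8,0,0,0,0]]' 
python3 -m handwheel '[[0,0.04,0,0,0,0],[0,0.08,0,0,0,0],[0,0.12,0,0,0,0],[0,0.12,0,0,0,0],[0,0.12,0,0,0,0]]' 

```

```text
clock: 30.38
eef_pos: [0.4639, -0.443, 0.0357]
tool_rot: [0.477, -0.522, 0.522, -0.477]
ft_force: [0.1, 0.5, -4.8]
grip_width: 0.0233
clock: 31.0
eef_pos: [0.4642, -0.4433, 0.0337]
tool_rot: [0.477, -0.521, 0.523, -0.477]
ft_force: [-0.2, 1.6, 1.6]
grip_width: 0.0233
```

```bash

python3 -m handwheel '[[0,0,0,0,0,0],[0,0,0,0,0,0],[0,0,0,0,0,0],[0,0,0,0,0,0],[0,0,0,0,0,0]]' 1
python3 -m handwheel '[[0,-1,0,0,0,0],[0,-3,0,0,0,0],[-2,-5,0,0,0,0],[-4.4,-7,0,0,0,0],[-6.6,-8.6,0,0,0,0]]' 
python3 - <<'E'
from h import *
st();go([.48,-.25,.25],np.radians(-5.2));grab("wrist","w23")
E
```

```text
clock: 31.62
eef_pos: [0.4637, -0.4429, 0.0325]
tool_rot: [-0.477, 0.522, -0.522, 0.477]
ft_force: [0.1, 0.3, 0.5]
grip_width: 0.0853
clock: 32.25
eef_pos: [0.4764, -0.3006, 0.2315]
tool_rot: [0.477, -0.522, 0.523, -0.477]
ft_force: [0.8, -0.3, -0.3]
grip_width: 0.0858
t 32.25 p [ 0.4764 -0.3006  0.2315] w 0.0858 F [ 0.8 -0.3 -0.3] j [-0.56  0.37  0.18  1.38  0.    1.1 ]
toolx [-0.091 -0.996  0.   ] y [ 0.001 -0.    -1.   ] z [ 0.996 -0.091  0.001] jawyaw -5.2
shift [-2.03 -0.74 -0.04] turn [-0.01 -0.    0.  ]
```

View pics/w23.png

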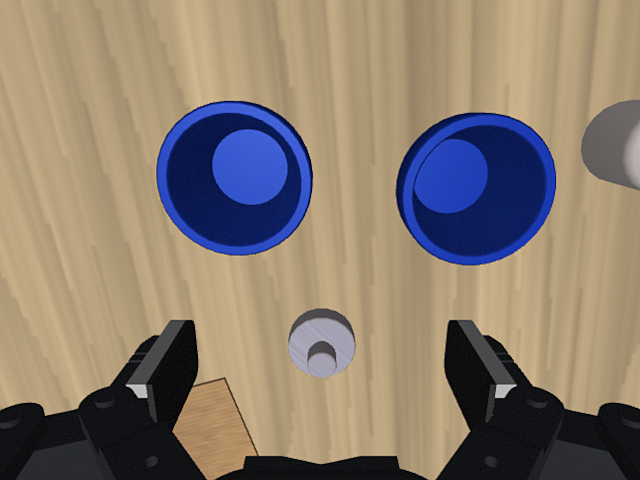

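```bash
cat > pail.py <<'E'
from h import *
def mouths(c,show=None):
    """inner-mouth ellipses: dark navy inside + floor, hull, fitted"""
    hsv=cv2.cvtColor(c["color"],cv2.COLOR_RGB2HSV)
    blue=cv2.inRange(hsv,(105,140,25),(130,255,255))
    dark=cv2.inRange(hsv,(105,140,25),(130,255,112))
    n,l,s,ce=cv2.connectedComponentsWithStats(cv2.morphologyEx(blue,cv2.MORPH_OPEN,np.ones((3,3))))
    out=[]
    for i in range(1,n):
        if s[i,4]<3000: continue
        dm=((l==i)&(dark>0)).astype(np.uint8)*255
        dm=cv2.morphologyEx(dm,cv2.MORPH_OPEN,np.ones((3,3)))
        q,_=cv2.findContours(dm,0,1)
        q=max(q,key=cv2.contourArea);e=cv2.fitEllipse(cv2.convexHull(q));out.append((e,s[i].tolist()))
    return out
E
python3 - <<'E'
from pail import *
import pickle
c=grab("wrist");pickle.dump(c,open("w23.pkl","wb"));a=pickle.load(open("w16.pkl","rb"))
print(cv2.cvtColor(c["color"],cv2.COLOR_RGB2HSV)[[177,167,120,107,185],[164,250,235,235,190]])
im=c["color"][:,:,::-1].copy()
for x in(c,a):
    for e,s in mouths(x): print(np.round(e[0],1),np.round(e[1],1),s, onz(x,e[0],.075).round(4))
for e,s in mouths(c): cv2.ellipse(im,e,(0,255,0),1)
cv2.imwrite("pics/m23.png",im);st()
E
```

```text
[[114 194 205]
 [114 182 209]
 [114 211 121]
 [ 18  86 180]
 [114 207  74]]
[231.  184.3] [125.9 134.2] [156, 108, 153, 150, 18103] [ 0.4187 -0.2676  0.075 ]
[470.2 196.1] [119.9 134.7] [391, 121, 154, 148, 17927] [ 0.5895 -0.2913  0.075 ]
[292.8 105.6] [133.7 140.3] [216, 24, 155, 162, 19650] [ 0.4188 -0.2677  0.075 ]
[538.1 117.6] [125.3 146.7] [451, 37, 164, 160, 20335] [ 0.5899 -0.2915  0.075 ]
t 32.35 p [ 0.479  -0.2989  0.2356] w 0.0855 F [-0.7  0.4  0.2] j [-0.56  0.36  0.18  1.38  0.    1.1 ]
toolx [-0.085 -0.996  0.003] y [ 0.008 -0.003 -1.   ] z [ 0.996 -0.085  0.008] jawyaw -4.9
```

View pics/m23.png

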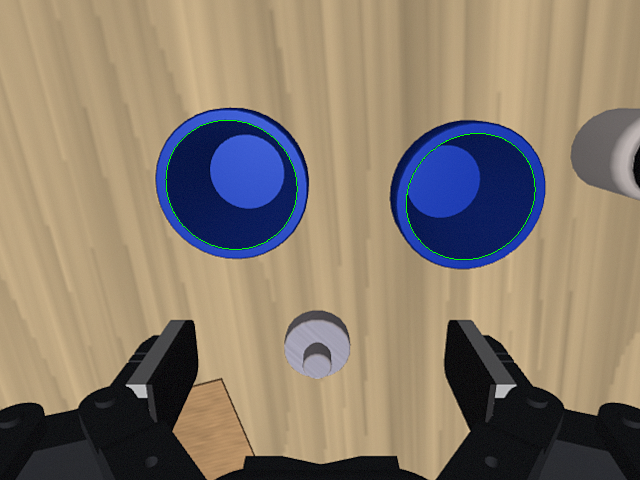

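```bash

python3 - <<'E'
from h import *
go([.3694,-.2632,.16],np.radians(-5.2))
E
```

```text
shift [-1.06  2.99 -4.51] turn [-0.05  0.03  0.02]
```

```bash

python3 -m handwheel '[[-0.4,0,-1.8,0,0,0],[-0.8,0,-3.6,0,0,0],[-1,1,-4.5,0,0,0],[-1,2.5,-4.5,0,0,0],[-1,2.8,-4.5,0,0,0]]' 0
python3 - <<'E'
from h import *
st();go([.3694,-.2632,.055],np.radians(-5.2))
E
```

```text
clock: 32.98
eef_pos: [0.3646, -0.2659, 0.1576]
tool_rot: [-0.477, 0.524, -0.521, 0.476]
ft_force: [-0.1, 0.5, 0.3]
grip_width: 0.0425
t 32.98 p [ 0.3646 -0.2659  0.1576] w 0.0425 F [-0.1  0.5  0.3] j [-0.63  0.2  -0.25  1.13 -0.    1.03]
toolx [-0.091 -0.996 -0.002] y [-0.004  0.003 -1.   ] z [ 0.996 -0.091 -0.004] jawyaw -5.2
shift [-0.11  4.11  0.2 ] turn [ 0.02 -0.   -0.01]
```

```bash

python3 -m handwheel '[[-0.12,1.2,0.18,0,0,0],[-0.12,2.4,0.18,0,0,0],[-0.12,3.4,0.18,0,0,0],[-0.12,4.15,0.18,0,0,0],[-0.12,4.15,0.18,0,0,0]]' 
python3 - <<'E'
from h import *
st();grab("wrist","w24");d=grab("side")["color"][150:260,280:440,::-1];cv2.imwrite("pics/d24c.png",cv2.resize(d,None,fx=4,fy=4,interpolation=cv2.INTER_CUBIC))
E
```

```text
clock: 33.6
eef_pos: [0.371, -0.264, 0.0553]
tool_rot: [-0.477, 0.523, -0.521, 0.477]
ft_force: [-0.7, 0.4, 0.3]
grip_width: 0.0426
t 33.6 p [ 0.371  -0.264   0.0553] w 0.0426 F [-0.7  0.4  0.3] j [-0.62  0.32 -0.39  0.86 -0.    1.04]
toolx [-0.09  -0.996 -0.001] y [-0.002  0.001 -1.   ] z [ 0.996 -0.09  -0.002] jawyaw -5.2
```

View pics/w24.png

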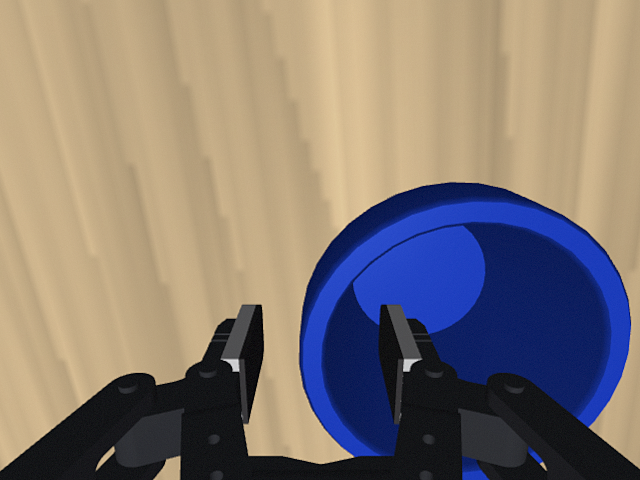

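```bash

python3 -m handwheel '[[0,0,0,0,0,0],[0,0,0,0,0,0],[0,0,0,0,0,0],[0,0,0,0,0,0],[0,0,0,0,0,0]]' -1
python3 -m handwheel '[[0,-0.6,0,0,0,0],[0,-2,0,0,0,0],[0,-4,0,0,0,0],[0,-6,0,0,0,0],[0,-6.5,0,0,0,0]]' 
python3 - <<'E'
from h import *
st();c=grab("wrist","w25");d=grab("side")["color"][100:260,280:440,::-1];cv2.imwrite("pics/d25c.png",cv2.resize(d,None,fx=3,fy=3,interpolation=cv2.INTER_CUBIC))
go([.5857,-.0130,.22],np.radians(-5.2))
E
```

```text
clock: 34.33
eef_pos: [0.3721, -0.2643, 0.0575]
tool_rot: [0.477, -0.521, 0.523, -0.478]
ft_force: [-1.9, 1.4, 5.8]
grip_width: 0.0092
clock: 34.95
eef_pos: [0.373, -0.2653, 0.2226]
tool_rot: [0.476, -0.519, 0.525, -0.478]
ft_force: [0.7, -0.3, -1.4]
grip_width: 0.0095
t 34.95 p [ 0.373  -0.2653  0.2226] w 0.0095 F [ 0.7 -0.3 -1.4] j [-0.62  0.16 -0.12  1.28 -0.    1.04]
toolx [-0.09  -0.996  0.004] y [ 0.006 -0.004 -1.   ] z [ 0.996 -0.09   0.006] jawyaw -5.2
shift [-1.079e+01  1.000e-02  7.610e+00] turn [-0.02  0.    0.01]
```

View pics/w25.png

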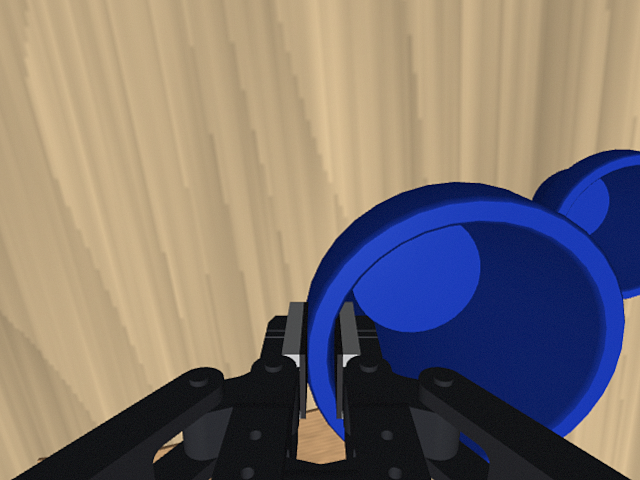

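View pics/d25c.png

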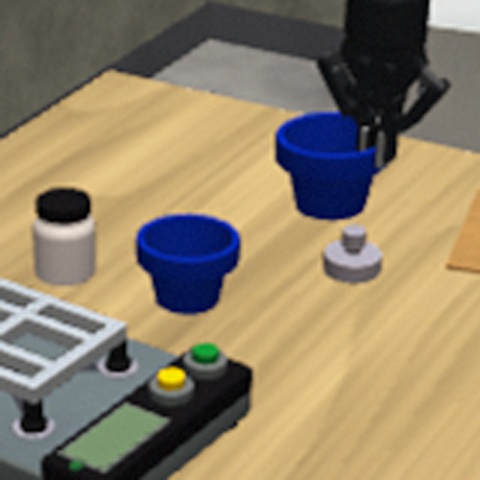

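```bash

python3 -m handwheel '[[-2,0,1.4,0,0,0],[-4,0,2.8,0,0,0],[-6,0,4.2,0,0,0],[-8,0,5.6,0,0,0],[-10,0,7.05,0,0,0]]'
python3 -m handwheel '[[-0.6,0,0.45,0,0,0],[-0.8,0,0.55,0,0,0],[-0.8,0,0.55,0,0,0],[-0.8,0,0.55,0,0,0],[-0.8,0,0.55,0,0,0]]' 
python3 - <<'E'
from h import *
st();c=grab("wrist","w26")
go([.5857,-.0140,.155],np.radians(-5.2))
E
```

```text
clock: 35.67
eef_pos: [0.5691, -0.0293, 0.2159]
tool_rot: [-0.478, 0.523, -0.521, 0.476]
ft_force: [0.4, 0.1, -1.1]
grip_width: 0.0088
clock: 36.3
eef_pos: [0.5844, -0.0135, 0.2191]
tool_rot: [0.476, -0.522, 0.523, -0.477]
ft_force: [-0.2, -0.1, -0.7]
grip_width: 0.0091
t 36.3 p [ 0.5844 -0.0135  0.2191] w 0.0091 F [-0.2 -0.1 -0.7] j [-0.02  0.41  0.22  1.37 -0.    1.64]
toolx [-0.092 -0.996  0.   ] y [ 0. -0. -1.] z [ 0.996 -0.092  0.   ] jawyaw -5.3
shift [0.02 2.56 0.05] turn [-0.   -0.01  0.  ]
```

View pics/w26.png

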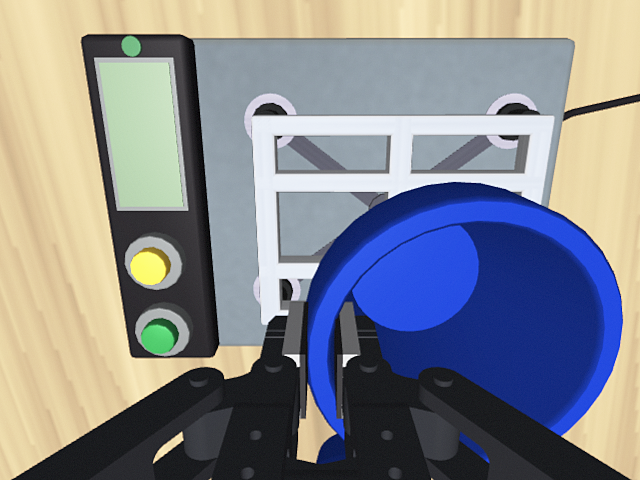

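```bash

python3 -m handwheel '[[0,0.8,0.04,0,0,0],[0,1.6,0.04,0,0,0],[0,2.2,0.04,0,0,0],[0,2.5,0.04,0,0,0],[0,2.5,0.04,0,0,0]]'
python3 -m handwheel '[[0,0.06,0,0,0,0],[0,0.12,0,0,0,0],[0,0.18,0,0,0,0],[0,0.24,0,0,0,0],[0,0.24,0,0,0,0]]' 
python3 - <<'E'
from h import *
st();d=grab("side")["color"][130:270,200:380,::-1];cv2.imwrite("pics/d27c.png",cv2.resize(d,None,fx=4,fy=4,interpolation=cv2.INTER_CUBIC))
E
```

```text
clock: 36.98
eef_pos: [0.5856, -0.0125, 0.1558]
tool_rot: [-0.477, 0.522, -0.522, 0.477]
ft_force: [-0.4, -0.6, -1.7]
grip_width: 0.0096
clock: 37.6
eef_pos: [0.5856, -0.012, 0.1519]
tool_rot: [0.477, -0.522, 0.522, -0.477]
ft_force: [-5.0, 2.1, 8.1]
grip_width: 0.0087
t 37.6 p [ 0.5856 -0.012   0.1519] w 0.0087 F [-5.   2.1  8.1] j [-0.02  0.45  0.1   1.22  0.    1.64]
toolx [-0.089 -0.996 -0.001] y [ 0.001  0.001 -1.   ] z [ 0.996 -0.089  0.001] jawyaw -5.1
```

View pics/d27c.png

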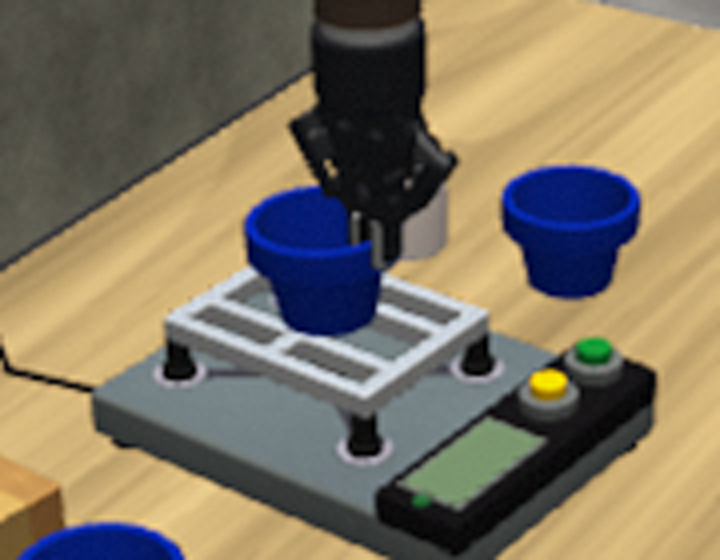

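```bash

python3 -m handwheel '[[0,0,0,0,0,0],[0,0,0,0,0,0],[0,0,0,0,0,0],[0,0,0,0,0,0],[0,0,0,0,0,0]]' 0
python3 -m handwheel '[[0,-1,0,0,0,0],[0,-2.5,0,0,0,0],[0,-4,0,0,0,0],[0.5,-5,0,0,0,0],[1,-5.5,0,0,0,0]]' 
python3 -m handwheel '[[0,0,0,0,0,0],[0,0,0,0,0,0],[0,0,0,0,0,0],[0,0,0,0,0,0],[0,0,0,0,0,0]]'
python3 - <<'E'
from pail import *
st();c=grab("wrist","w28");d=grab("side")["color"][130:270,200:380,::-1];cv2.imwrite("pics/d28c.png",cv2.resize(d,None,fx=4,fy=4,interpolation=cv2.INTER_CUBIC))
for e,s in mouths(c): print(np.round(e[0],1),np.round(e[1],1),s,onz(c,e[0],.168).round(4))
go([.5407,-.2869,.16],np.radians(-5.2))
E
```

```text
clock: 38.28
eef_pos: [0.5859, -0.0124, 0.15]
tool_rot: [-0.477, 0.522, -0.522, 0.477]
ft_force: [0.7, -0.3, -0.2]
grip_width: 0.0427
clock: 38.9
eef_pos: [0.5842, -0.0376, 0.2893]
tool_rot: [0.476, -0.521, 0.523, -0.478]
ft_force: [0.2, -0.6, -1.1]
grip_width: 0.0427
clock: 39.52
eef_pos: [0.5835, -0.0371, 0.2872]
tool_rot: [-0.477, 0.522, -0.522, 0.477]
ft_force: [0.2, 0.6, 0.7]
grip_width: 0.0425
t 39.52 p [ 0.5835 -0.0371  0.2872] w 0.0425 F [0.2 0.6 0.7] j [-0.06  0.4   0.38  1.55  0.    1.6 ]
toolx [-0.09  -0.996 -0.   ] y [-0.001  0.    -1.   ] z [ 0.996 -0.09  -0.001] jawyaw -5.1
[396.4 192.6] [143.7 152.8] [310, 105, 175, 173, 23915] [ 0.6327 -0.0157  0.168 ]
[348.7 440. ] [64.6 91.8] [297, 373, 102, 91, 6994] [ 0.5899 -0.2016  0.168 ]
shift [10.1   5.1  -0.81] turn [ 0.  0. -0.]
```

View pics/w28.png

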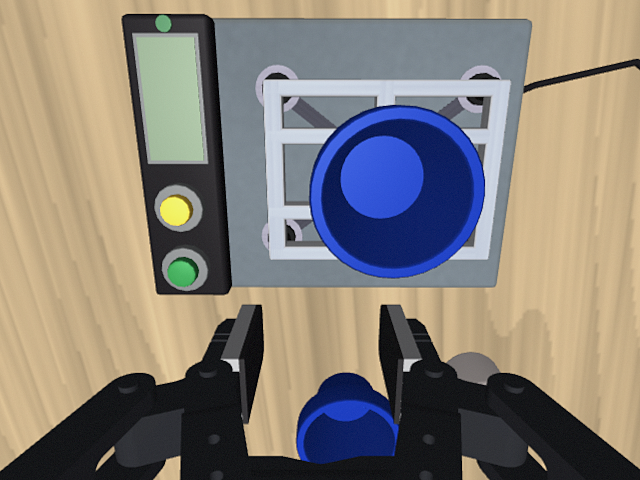

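View pics/d28c.png

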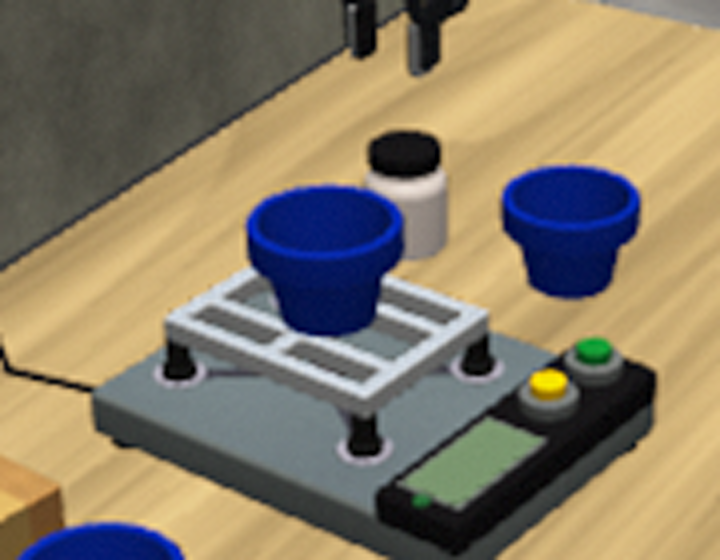

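```bash

python3 -m handwheel '[[2.2,0,-0.15,0,0,0],[4.4,0,-0.3,0,0,0],[6.6,1.5,-0.45,0,0,0],[8.8,3,-0.6,0,0,0],[10.15,5,-0.71,0,0,0]]'
python3 -m handwheel '[[0,0,0,0,0,0],[0,0,0,0,0,0],[0,0,0,0,0,0],[0,0,0,0,0,0],[0,0,0,0,0,0]]'
python3 - <<'E'
from pail import *
st();c=grab("wrist","w29");
go([.5432,-.288,.0565],np.radians(-5.2))
E
```

```text
clock: 40.25
eef_pos: [0.5442, -0.2879, 0.1676]
tool_rot: [0.476, -0.521, 0.524, -0.477]
ft_force: [-0.0, -0.4, -0.4]
grip_width: 0.0428
clock: 40.88
eef_pos: [0.5444, -0.2845, 0.1683]
tool_rot: [0.477, -0.521, 0.522, -0.478]
ft_force: [0.5, -0.4, -0.0]
grip_width: 0.0425
t 40.88 p [ 0.5444 -0.2845  0.1683] w 0.0425 F [ 0.5 -0.4 -0. ] j [-0.48  0.5   0.22  1.29  0.    1.18]
toolx [-0.089 -0.996  0.001] y [ 0.002 -0.001 -1.   ] z [ 0.996 -0.089  0.002] jawyaw -5.1
shift [ 0.14  4.46 -0.03] turn [-0.01  0.01  0.  ]
```

View pics/w29.png

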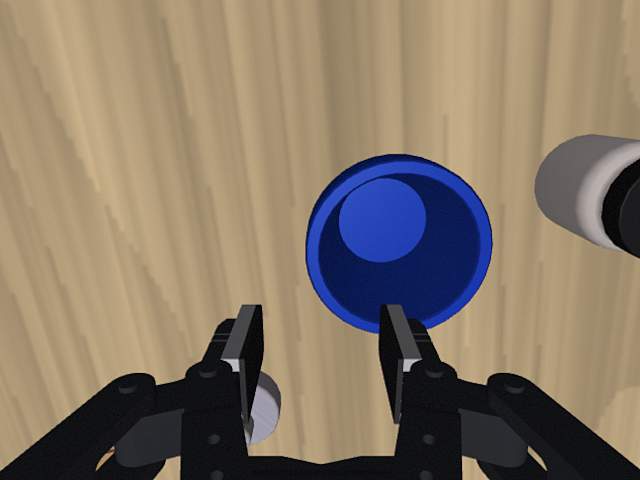

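```bash

python3 -m handwheel '[[0.14,1.3,-0.03,0,0,0],[0.14,2.6,-0.03,0,0,0],[0.14,3.7,-0.03,0,0,0],[0.14,4.45,-0.03,0,0,0],[0.14,4.45,-0.03,0,0,0]]'
python3 -m handwheel '[[0,0,0,0,0,0],[0,0,0,0,0,0],[0,0,0,0,0,0],[0,0,0,0,0,0],[0,0,0,0,0,0]]' -1
python3 -m handwheel '[[0,-0.6,0,0,0,0],[0,-2,0,0,0,0],[0,-4,0,0,0,0],[0,-6,0,0,0,0],[0,-8.2,0,0,0,0]]'
python3 - <<'E'
from pail import *
st();c=grab("wrist","w30");d=grab("side")["color"][80:260,240:440,::-1];cv2.imwrite("pics/d30c.png",cv2.resize(d,None,fx=3,fy=3,interpolation=cv2.INTER_CUBIC))
go([.5859,-.0124,.26],np.radians(-5.2))
E
```

```text
clock: 41.55
eef_pos: [0.5413, -0.2876, 0.0542]
tool_rot: [-0.477, 0.523, -0.521, 0.477]
ft_force: [0.3, -0.6, 0.3]
grip_width: 0.0424
clock: 42.18
eef_pos: [0.5435, -0.2894, 0.0575]
tool_rot: [0.477, -0.521, 0.523, -0.477]
ft_force: [-1.0, -1.9, 5.9]
grip_width: 0.0106
clock: 42.8
eef_pos: [0.5418, -0.2878, 0.2623]
tool_rot: [-0.477, 0.523, -0.521, 0.477]
ft_force: [1.4, -0.2, -0.3]
grip_width: 0.0104
t 42.8 p [ 0.5418 -0.2878  0.2623] w 0.0104 F [ 1.4 -0.2 -0.3] j [-0.49  0.47  0.41  1.52  0.    1.17]
toolx [-0.09  -0.996 -0.001] y [-0.002  0.001 -1.   ] z [ 0.996 -0.09  -0.002] jawyaw -5.1
shift [-11.19   0.32   0.63] turn [-0.07  0.01  0.03]
```

View pics/d30c.png

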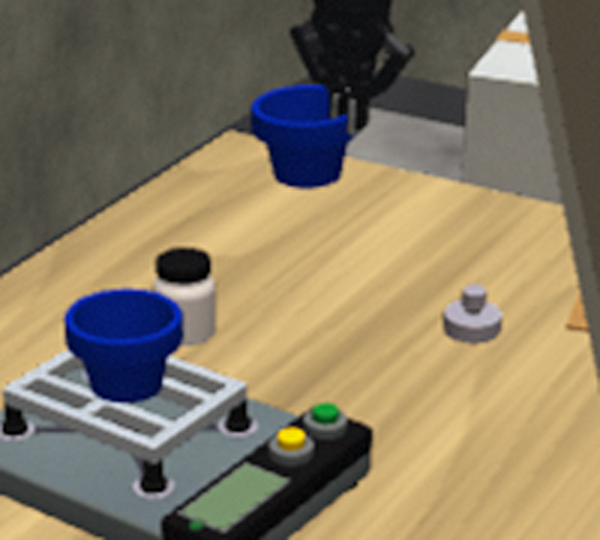

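View pics/w30.png

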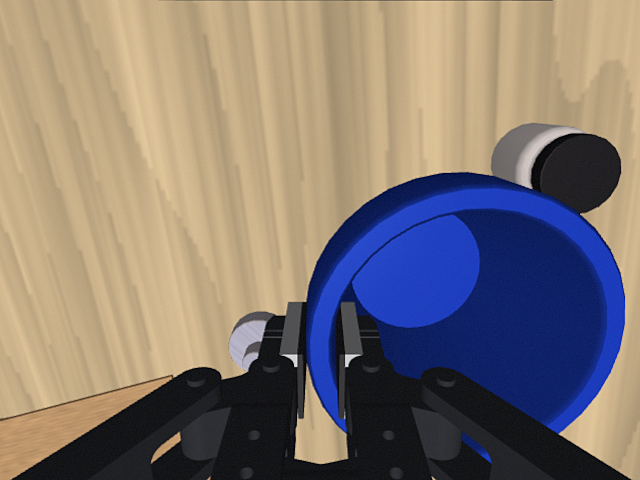

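```bash

python3 -m handwheel '[[-2.2,0,0.12,0,0,0],[-4.4,0,0.25,0,0,0],[-6.6,0,0.37,0,0,0],[-8.8,0,0.5,0,0,0],[-10.8,0,0.62,0,0,0]]'
python3 -m handwheel '[[-0.38,0,0,0,0,0],[-0.38,0,0,0,0,0],[-0.38,0,0,0,0,0],[-0.38,0,0,0,0,0],[-0.38,0,0,0,0,0]]'
python3 - <<'E'
from pail import *
st();c=grab("wrist","w31")
go([.5859,-.0124,.195],np.radians(-5.2))
E
```

```text
clock: 43.52
eef_pos: [0.5817, -0.0188, 0.2604]
tool_rot: [-0.478, 0.522, -0.521, 0.477]
ft_force: [1.3, 0.7, -0.5]
grip_width: 0.0102
clock: 44.15
eef_pos: [0.5831, -0.0126, 0.261]
tool_rot: [0.477, -0.522, 0.522, -0.476]
ft_force: [0.1, 0.4, -0.6]
grip_width: 0.0107
t 44.15 p [ 0.5831 -0.0126  0.261 ] w 0.0107 F [ 0.1  0.4 -0.6] j [-0.02  0.4   0.31  1.48 -0.    1.64]
toolx [-0.092 -0.996  0.   ] y [-0. -0. -1.] z [ 0.996 -0.092 -0.   ] jawyaw -5.3
shift [-0.01  2.64  0.11] turn [-0. -0.  0.]
```

View pics/w31.png

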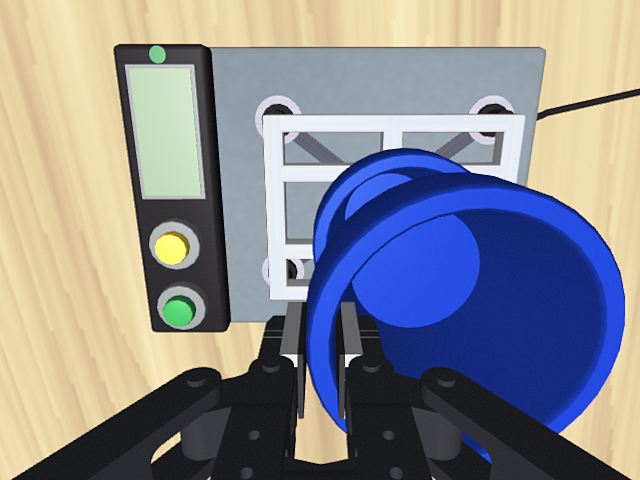

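```bash

python3 -m handwheel '[[0,1,0.1,0,0,0],[0,2,0.1,0,0,0],[0,2.6,0.1,0,0,0],[0,2.9,0.1,0,0,0],[0,3.1,0.1,0,0,0]]'
python3 -m handwheel '[[0,0.08,0,0,0,0],[0,0.16,0,0,0,0],[0,0.24,0,0,0,0],[0,0.24,0,0,0,0],[0,0.24,0,0,0,0]]'
python3 - <<'E'
from pail import *
st();d=grab("side")["color"][130:270,200:380,::-1];cv2.imwrite("pics/d32c.png",cv2.resize(d,None,fx=4,fy=4,interpolation=cv2.INTER_CUBIC))
E
```

```text
clock: 44.82
eef_pos: [0.5861, -0.0121, 0.1839]
tool_rot: [0.477, -0.522, 0.523, -0.477]
ft_force: [-0.4, -1.4, 0.3]
grip_width: 0.0105
clock: 45.45
eef_pos: [0.5858, -0.0122, 0.1785]
tool_rot: [0.477, -0.522, 0.523, -0.477]
ft_force: [-2.8, -2.1, 5.1]
grip_width: 0.0107
t 45.45 p [ 0.5858 -0.0122  0.1785] w 0.0107 F [-2.8 -2.1  5.1] j [-0.02  0.44  0.15  1.28 -0.    1.64]
toolx [-0.09  -0.996  0.001] y [ 0.001 -0.001 -1.   ] z [ 0.996 -0.09   0.001] jawyaw -5.2
```

View pics/d32c.png

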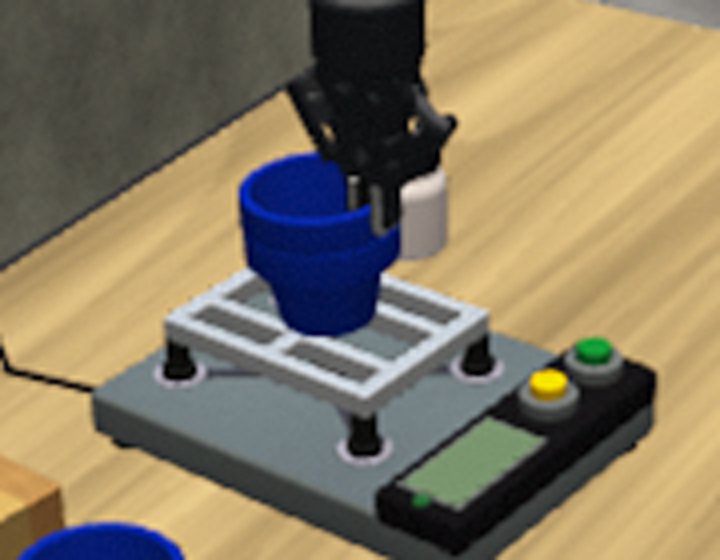

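```bash

python3 -m handwheel '[[0,0,0,0,0,0],[0,0,0,0,0,0],[0,0,0,0,0,0],[0,0,0,0,0,0],[0,0,0,0,0,0]]' 0
python3 -m handwheel '[[0,-1,0,0,0,0],[0,-2.5,0,0,0,0],[0,-4,0,0,0,0],[0.5,-4.5,0,0,0,0],[1,-4.5,0,0,0,0]]' 
python3 -m handwheel '[[0,0,0,0,0,0],[0,0,0,0,0,0],[0,0,0,0,0,0],[0,0,0,0,0,0],[0,0,0,0,0,0]]'
python3 - <<'E'
from pail import *
st();c=grab("wrist","w33");D=grab("side","d33");d=D["color"][130:270,200:380,::-1];cv2.imwrite("pics/d33c.png",cv2.resize(d,None,fx=4,fy=4,interpolation=cv2.INTER_CUBIC))
for e,s in mouths(c): print(np.round(e[0],1),np.round(e[1],1),s,onz(c,e[0],.194).round(4))
go([.5407,.288,.2],np.radians(-5.2))
s=grab("scene","s33");k=s["color"][270:400,370:480,::-1];cv2.imwrite("pics/s33c.png",cv2.resize(k,None,fx=4,fy=4,interpolation=cv2.INTER_CUBIC))
E
```

```text
clock: 46.12
eef_pos: [0.5857, -0.0116, 0.1773]
tool_rot: [-0.477, 0.522, -0.522, 0.477]
ft_force: [-0.1, -0.3, 0.4]
grip_width: 0.0429
clock: 46.75
eef_pos: [0.5837, -0.0376, 0.2902]
tool_rot: [0.477, -0.522, 0.522, -0.477]
ft_force: [0.3, 0.7, -0.4]
grip_width: 0.0426
clock: 47.38
eef_pos: [0.5835, -0.0364, 0.2898]
tool_rot: [-0.477, 0.522, -0.522, 0.477]
ft_force: [-0.2, 0.3, 0.6]
grip_width: 0.0428
t 47.38 p [ 0.5835 -0.0364  0.2898] w 0.0428 F [-0.2  0.3  0.6] j [-0.06  0.4   0.38  1.55  0.    1.6 ]
toolx [-0.09  -0.996 -0.   ] y [-0.  0. -1.] z [ 0.996 -0.09  -0.   ] jawyaw -5.1
[402.7 199.2] [155.7 166.6] [308, 104, 192, 188, 28593] [ 0.6324 -0.014   0.194 ]
shift [-12.77   3.6   -2.87] turn [-0.    0.01 -0.  ]
```

View pics/w33.png

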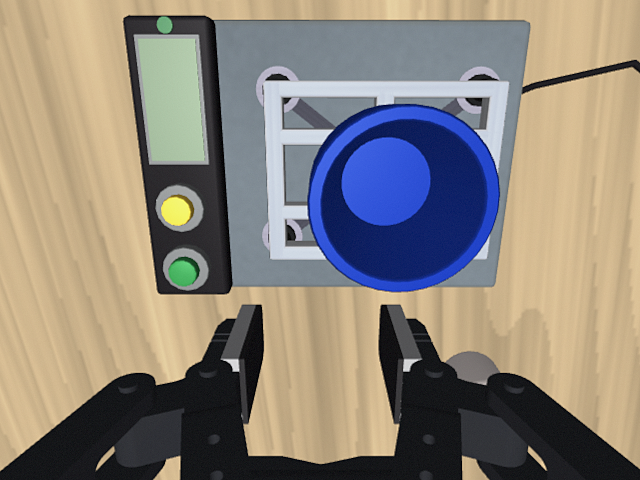

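View pics/d33c.png

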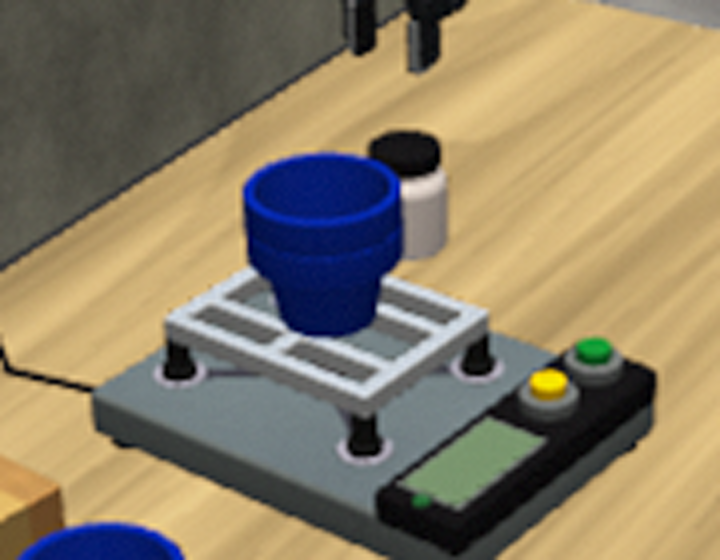

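View pics/s33c.png

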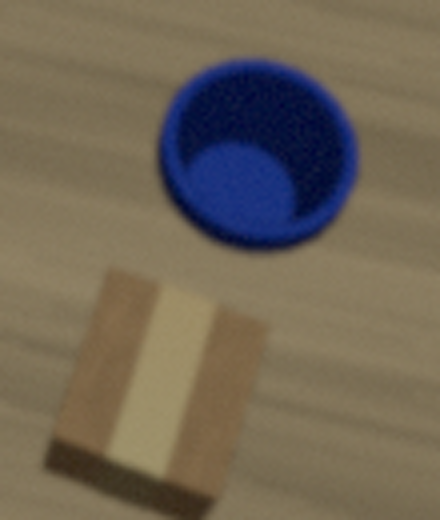

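```bash

python3 -m handwheel '[[-2.3,0,-0.5,0,0,0],[-4.6,0,-1,0,0,0],[-6.9,0,-1.5,0,0,0],[-9.2,0,-2.1,0,0,0],[-11.5,0.5,-2.7,0,0,0]]'
python3 -m handwheel '[[-1.2,0.3,-0.3,0,0,0],[-1.2,0.8,-0.3,0,0,0],[-1.2,1,-0.3,0,0,0],[-1.2,1,-0.3,0,0,0],[-1.2,1,-0.3,0,0,0]]'
python3 - <<'E'
from pail import *
import pickle
st();c=grab("wrist","w34");pickle.dump(c,open("w34.pkl","wb"))
for e,s in mouths(c): print(np.round(e[0],1),np.round(e[1],1),s,onz(c,e[0],.075).round(4))
s=grab("scene")
for e,q in mouths(s): print("scene",np.round(e[0],1),q)
E
```

```text
clock: 48.15
eef_pos: [0.5423, 0.2579, 0.2786]
tool_rot: [0.476, -0.522, 0.522, -0.478]
ft_force: [0.6, 0.3, 0.6]
grip_width: 0.0423
clock: 48.78
eef_pos: [0.538, 0.2852, 0.2531]
tool_rot: [0.476, -0.522, 0.523, -0.477]
ft_force: [-0.6, -0.7, 0.2]
grip_width: 0.0431
t 48.77 p [0.538  0.2852 0.2531] w 0.0431 F [-0.6 -0.7  0.2] j [ 0.49  0.46  0.37  1.48 -0.    2.15]
toolx [-0.092 -0.996 -0.   ] y [ 0.001  0.    -1.   ] z [ 0.996 -0.092  0.001] jawyaw -5.3
[396.1 194. ] [118.6 125.9] [325, 122, 143, 142, 15980] [0.5965 0.2924 0.075 ]
```

View pics/w34.png

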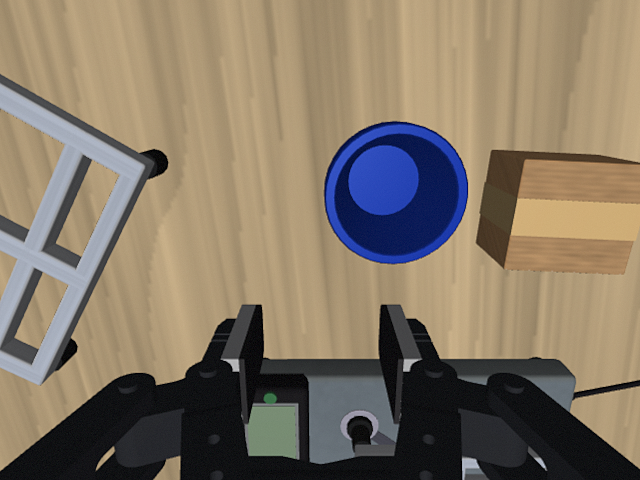

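```bash

python3 -m handwheel '[[-0.4,1,0.45,0,0,0],[-0.4,2,0.45,0,0,0],[-0.4,3.2,0.45,0,0,0],[-0.4,3.2,0.45,0,0,0],[-0.4,3.2,0.45,0,0,0]]'
python3 - <<'E'
from pail import *
st();c=grab("wrist","w35")
for e,s in mouths(c): print(np.round(e[0],1),np.round(e[1],1),s,onz(c,e[0],.075).round(4))
go([.550,.296,.0565],np.radians(-5.2))
E
```

```text
clock: 49.5
eef_pos: [0.5502, 0.2954, 0.1739]
tool_rot: [0.476, -0.522, 0.522, -0.477]
ft_force: [0.1, -0.7, 0.5]
grip_width: 0.043
t 49.5 p [0.5502 0.2954 0.1739] w 0.043 F [ 0.1 -0.7  0.5] j [0.49 0.52 0.26 1.31 0.   2.15]
toolx [-0.09  -0.996 -0.001] y [ 0.002  0.001 -1.   ] z [ 0.996 -0.09   0.002] jawyaw -5.2
[398.4 239.4] [147.9 160.4] [307, 147, 184, 177, 25138] [0.5965 0.2931 0.075 ]
shift [-0.01  4.71 -0.03] turn [-0.01  0.   -0.01]
```

View pics/w35.png

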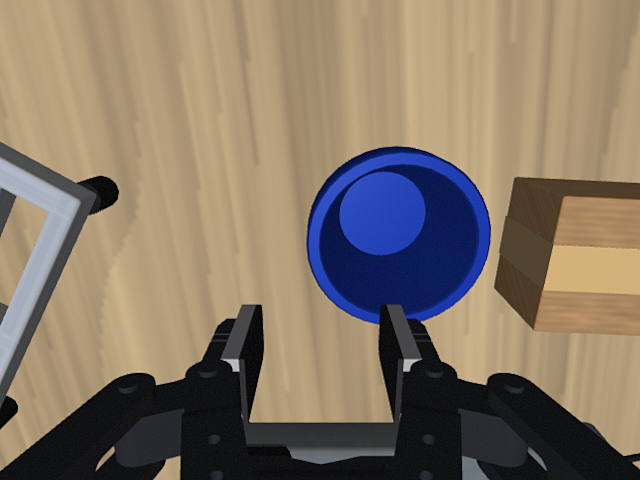

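```bash

python3 -m handwheel '[[0,1.3,0,0,0,0],[0,2.6,0,0,0,0],[0,3.8,0,0,0,0],[0,4.65,0,0,0,0],[0,4.65,0,0,0,0]]'
python3 -m handwheel '[[0,0,0,0,0,0],[0,0,0,0,0,0],[0,0,0,0,0,0],[0,0,0,0,0,0],[0,0,0,0,0,0]]' -1
python3 -m handwheel '[[0,-0.6,0,0,0,0],[0,-2.6,0,0,0,0],[0,-4.8,0,0,0,0],[0,-7.2,0,0,0,0],[0,-9.4,0,0,0,0]]'
python3 -m handwheel '[[0,0,0,0,0,0],[0,0,0,0,0,0],[0,0,0,0,0,0],[0,0,0,0,0,0],[0,0,0,0,0,0]]'
python3 - <<'E'
from pail import *
st();c=grab("wrist","w36")
go([.5857,-.0116,.29],np.radians(-5.2))
E
```

```text
clock: 50.18
eef_pos: [0.5491, 0.295, 0.0558]
tool_rot: [-0.477, 0.522, -0.522, 0.476]
ft_force: [-0.6, -0.7, -0.0]
grip_width: 0.0426
clock: 50.8
eef_pos: [0.5506, 0.296, 0.059]
tool_rot: [0.476, -0.522, 0.522, -0.478]
ft_force: [-1.3, 0.3, 4.1]
grip_width: 0.0089
clock: 51.42
eef_pos: [0.5493, 0.2952, 0.2951]
tool_rot: [0.476, -0.522, 0.522, -0.478]
ft_force: [1.0, 0.6, -1.3]
grip_width: 0.0088
clock: 52.05
eef_pos: [0.5492, 0.2951, 0.2901]
tool_rot: [-0.478, 0.522, -0.522, 0.476]
ft_force: [0.1, 0.3, -1.4]
grip_width: 0.0089
t 52.05 p [0.5492 0.2951 0.2901] w 0.0089 F [ 0.1  0.3 -1.4] j [0.49 0.49 0.52 1.6  0.   2.15]
toolx [-0.09  -0.996  0.001] y [-0.002 -0.001 -1.   ] z [ 0.996 -0.09  -0.002] jawyaw -5.2
shift [12.09  0.02  2.56] turn [0.01 0.   0.  ]
```

View pics/w36.png

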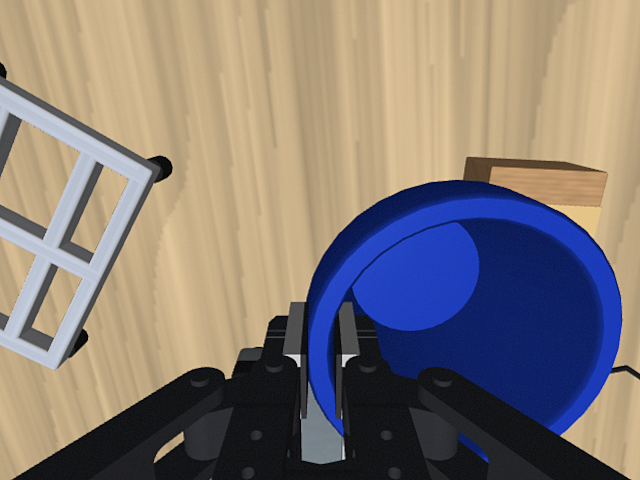

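```bash

python3 -m handwheel '[[2.2,0,0.47,0,0,0],[4.4,0,0.94,0,0,0],[6.6,0,1.4,0,0,0],[8.8,0,1.88,0,0,0],[11,0,2.35,0,0,0]]'
python3 -m handwheel '[[0.8,0,0.15,0,0,0],[1.08,0,0.23,0,0,0],[1.08,0,0.23,0,0,0],[1.08,0,0.23,0,0,0],[1.08,0,0.23,0,0,0]]'
python3 - <<'E'
from pail import *
st();c=grab("wrist","w37")
go([.5857,-.0116,.213],np.radians(-5.2))
E
```

```text
clock: 52.72
eef_pos: [0.5832, 0.0144, 0.2912]
tool_rot: [0.477, -0.522, 0.522, -0.477]
ft_force: [0.6, 0.1, -0.7]
grip_width: 0.0088
clock: 53.35
eef_pos: [0.5865, -0.0099, 0.2912]
tool_rot: [-0.477, 0.522, -0.521, 0.478]
ft_force: [-0.7, -0.0, -1.2]
grip_width: 0.009
t 53.35 p [ 0.5865 -0.0099  0.2912] w 0.009 F [-0.7 -0.  -1.2] j [-0.02  0.41  0.39  1.56  0.    1.64]
toolx [-0.088 -0.996 -0.   ] y [ 0.  0. -1.] z [ 0.996 -0.088 -0.   ] jawyaw -5.0
shift [ 0.06  3.13 -0.03] turn [ 0.    0.01 -0.  ]
```

View pics/w37.png

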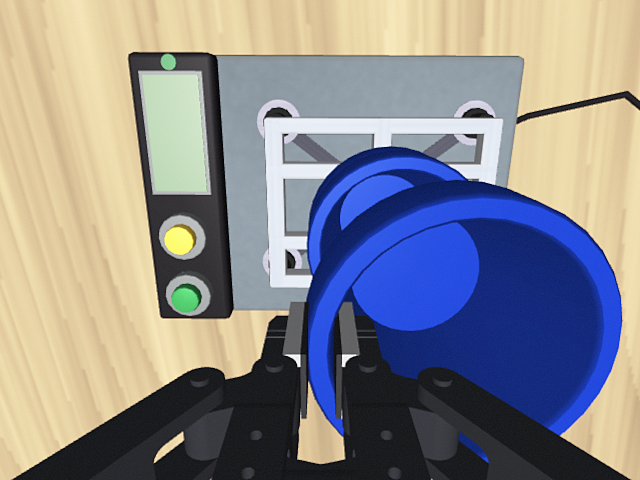

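```bash

python3 -m handwheel '[[0.04,1,-0.03,0,0,0],[0.04,2,-0.03,0,0,0],[0.04,2.6,-0.03,0,0,0],[0.04,3,-0.03,0,0,0],[0.04,3.15,-0.03,0,0,0]]'
python3 -m handwheel '[[0,0.08,0,0,0,0],[0,0.16,0,0,0,0],[0,0.24,0,0,0,0],[0,0.3,0,0,0,0],[0,0.3,0,0,0,0]]'
python3 - <<'E'
from pail import *
st();d=grab("side")["color"][120:270,200:380,::-1];cv2.imwrite("pics/d38c.png",cv2.resize(d,None,fx=3.8,fy=3.8,interpolation=cv2.INTER_CUBIC))
E
```

```text
clock: 54.02
eef_pos: [0.5857, -0.0121, 0.2122]
tool_rot: [-0.477, 0.522, -0.522, 0.477]
ft_force: [-0.2, 0.2, -0.7]
grip_width: 0.0089
clock: 54.65
eef_pos: [0.5861, -0.012, 0.2055]
tool_rot: [0.477, -0.522, 0.522, -0.477]
ft_force: [-1.3, 1.4, 1.3]
grip_width: 0.009
t 54.65 p [ 0.5861 -0.012   0.2055] w 0.009 F [-1.3  1.4  1.3] j [-0.02  0.42  0.2   1.34  0.    1.64]
toolx [-0.09  -0.996 -0.001] y [ 0.001  0.    -1.   ] z [ 0.996 -0.09   0.001] jawyaw -5.2
```

View pics/d38c.png

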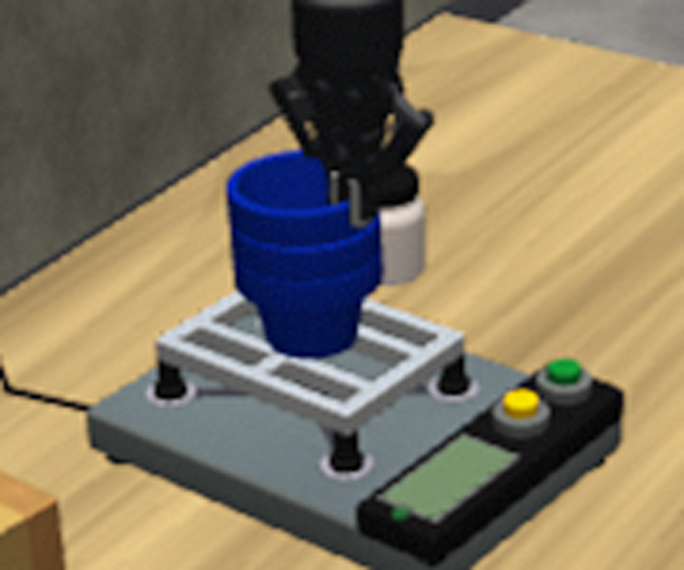

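Contact reads 1–2 N. I'll press slightly further, then release and back away.

```bash

python3 -m handwheel '[[0,0.06,0,0,0,0],[0,0.06,0,0,0,0],[0,0.06,0,0,0,0],[0,0.06,0,0,0,0],[0,0.06,0,0,0,0]]'
python3 -m handwheel '[[0,0,0,0,0,0],[0,0,0,0,0,0],[0,0,0,0,0,0],[0,0,0,0,0,0],[0,0,0,0,0,0]]' 0
python3 -m handwheel '[[0,-1,0,0,0,0],[0,-2.5,0,0,0,0],[0,-3.5,0,0,0,0],[1,-3.5,0,0,0,0],[2,-3.5,0,0,0,0]]' 
python3 -m handwheel '[[0,0,0,0,0,0],[0,0,0,0,0,0],[0,0,0,0,0,0],[0,0,0,0,0,0],[0,0,0,0,0,0]]'
python3 - <<'E'
from pail import *
import pickle
st();c=grab("wrist","w39");D=grab("side","d39");s=grab("scene","s39");d=D["color"][120:270,200:380,::-1];cv2.imwrite("pics/d39c.png",cv2.resize(d,None,fx=4,fy=4,interpolation=cv2.INTER_CUBIC))
for e,q in mouths(c): print(np.round(e[0],1),np.round(e[1],1),q,onz(c,e[0],.22).round(4))
go([.4558,-.0893,.30],np.radians(-5.2))
k=s["color"][180:380,120:460,::-1];cv2.imwrite("pics/s39c.png",cv2.resize(k,None,fx=2.3,fy=2.3,interpolation=cv2.INTER_CUBIC))
E
```

```text
clock: 55.32
eef_pos: [0.5861, -0.0119, 0.2046]
tool_rot: [0.476, -0.522, 0.522, -0.478]
ft_force: [-0.9, 2.7, 4.1]
grip_width: 0.0089
clock: 55.95
eef_pos: [0.5856, -0.0123, 0.2033]
tool_rot: [-0.477, 0.522, -0.522, 0.477]
ft_force: [-1.0, 0.0, -0.4]
grip_width: 0.0427
clock: 56.58
eef_pos: [0.5814, -0.0623, 0.2915]
tool_rot: [0.477, -0.521, 0.522, -0.478]
ft_force: [-0.1, 0.3, -0.1]
grip_width: 0.0428
clock: 57.2
eef_pos: [0.5812, -0.0616, 0.2909]
tool_rot: [-0.477, 0.522, -0.522, 0.477]
ft_force: [0.0, 0.3, -0.2]
grip_width: 0.0426
t 57.2 p [ 0.5812 -0.0616  0.2909] w 0.0426 F [ 0.   0.3 -0.2] j [-0.11  0.4   0.38  1.55  0.    1.55]
toolx [-0.089 -0.996 -0.   ] y [-0.  0. -1.] z [ 0.996 -0.089 -0.   ] jawyaw -5.1
[415.4 160.1] [180.5 193.3] [307, 48, 220, 221, 38165] [ 0.6327 -0.0142  0.22  ]
shift [ 1.54 -0.36 -4.9 ] turn [-0.  0. -0.]
```

View pics/w39.png

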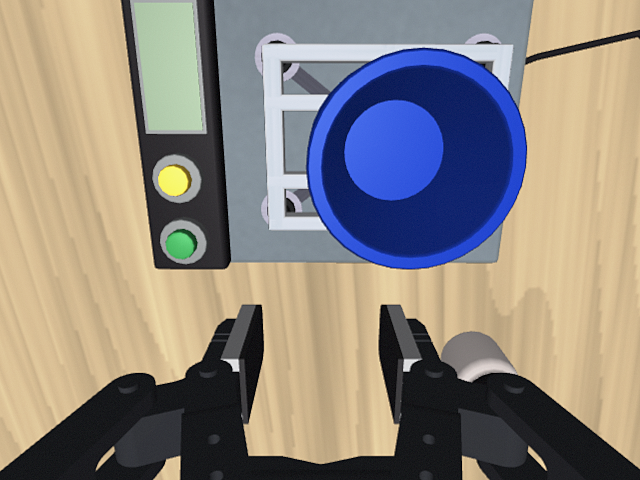

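View pics/d39c.png

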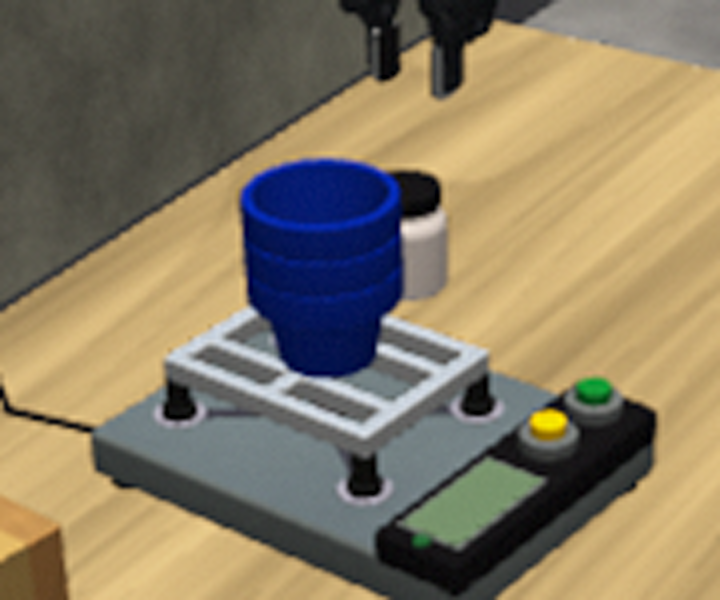

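View pics/s39c.png

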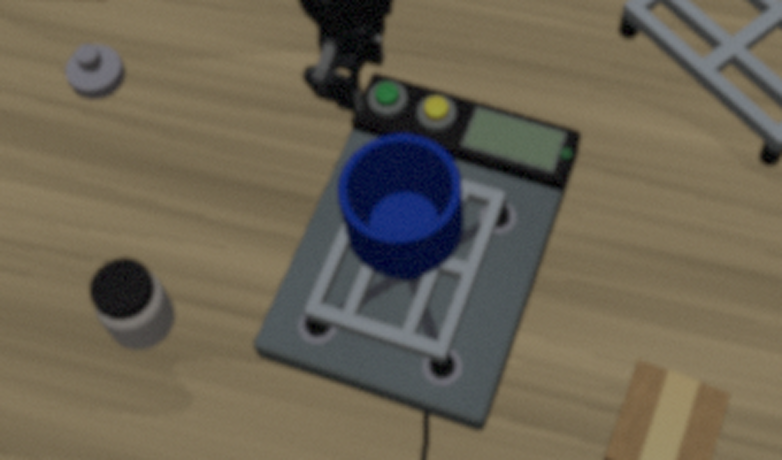

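```bash

python3 - <<'E'
from pail import *
import pickle
c=grab("wrist");pickle.dump(c,open("w40.pkl","wb"))
E
python3 -m handwheel '[[0.6,0,-1.6,0,0,0],[1.2,0,-3.2,0,0,0],[1.52,0,-4.89,0,0,0],[1.52,0.2,-4.89,0,0,0],[1.52,0.2,-4.89,0,0,0]]' -1
python3 - <<'E'
from pail import *
import pickle
c=grab("wrist","w41");a=pickle.load(open("w40.pkl","rb"))
m=[max(mouths(x),key=lambda t:t[0][1][1])[0][0] for x in(a,c)];print(m)
print("rim centre",tri([(a,np.array(m[0])),(c,np.array(m[1]))]))
hsv=cv2.cvtColor(c["color"],cv2.COLOR_RGB2HSV);k=cv2.inRange(hsv,(50,110,60),(85,255,255));q,_=cv2.findContours(k,0,1)
for x in q:
    if cv2.contourArea(x)>200:e=cv2.fitEllipse(x);print("green",np.round(e[0],1),onz(c,e[0],.08).round(4))
st();go([.4558,-.0893,.095],np.radians(-5.2))
E
```

```text
clock: 58.02
eef_pos: [0.4564, -0.0889, 0.286]
tool_rot: [0.477, -0.522, 0.522, -0.477]
ft_force: [-0.7, -0.3, -0.0]
grip_width: -0.0002
[(415.39166259765625, 159.56785583496094), (605.5953979492188, 93.98509216308594)]
rim centre (array([ 0.64976855, -0.02464809,  0.13355257]), [3.459584766997629, 3.6712136111178593])
green [320.6 202.5] [ 0.4568 -0.0893  0.08  ]
t 58.08 p [ 0.4568 -0.0888  0.286 ] w 0.0 F [-0.  -0.1  0.4] j [-0.19  0.15  0.04  1.45  0.    1.47]
toolx [-0.09  -0.996 -0.   ] y [ 0.001  0.    -1.   ] z [ 0.996 -0.09   0.001] jawyaw -5.2
shift [ 0.02  7.64 -0.04] turn [-0.  0. -0.]
```

View pics/w41.png

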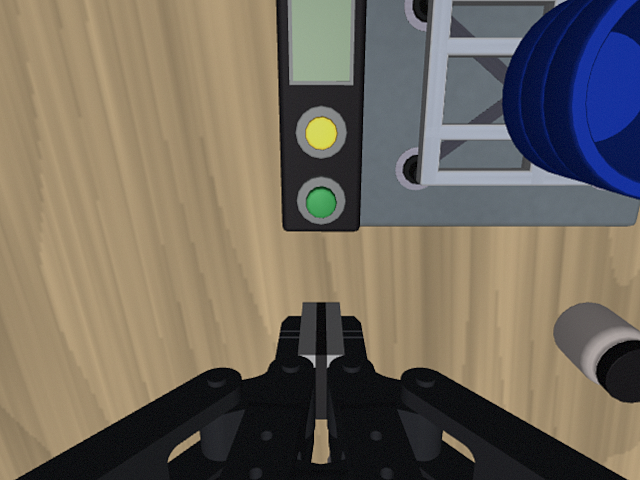

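The second mouth was cut off at the image edge, so that triangulation isn't valid. I'll check the stack height with the side view instead.

```bash

python3 - <<'E'
from pail import *
import pickle
a=pickle.load(open("w40.pkl","rb"));D=grab("side");
# outer rim line in side view: blue blob of stack: top row & bottom row
hsv=cv2.cvtColor(D["color"],cv2.COLOR_RGB2HSV);k=cv2.inRange(hsv,(105,140,20),(130,255,255));n,l,s,ce=cv2.connectedComponentsWithStats(k)
for i in range(1,n):
    if s[i,4]>400: print(s[i])
C=np.array([.6327,-.0142])
for z in(.210,.215,.220,.225,.230):
    th=np.linspace(0,2*np.pi,90);p=np.array([proj(D,(C[0]+.055*np.cos(t),C[1]+.055*np.sin(t),z)) for t in th]);print(z,"rim rows",p[:,1].min().round(1),p[:,1].max().round(1),"cols",p[:,0].min().round(1),p[:,0].max().round(1))
p=np.array([proj(D,(C[0]+.034*np.cos(t),C[1]+.034*np.sin(t),.093)) for t in th]);print("bottom row at z .093",p[:,1].max())
E
```

```text
[ 260  160   41   54 1772]
0.21 rim rows 163.7 182.0 cols 258.9 299.2
0.215 rim rows 162.1 180.3 cols 258.8 299.2
0.22 rim rows 160.5 178.6 cols 258.6 299.1
0.225 rim rows 158.9 177.0 cols 258.5 299.1
0.23 rim rows 157.2 175.3 cols 258.4 299.1
bottom row at z .093 215.80672436161657
```

Rim height comes out at about 0.220 m, which matches three fully nested pails. Now I'll press green.

```bash

python3 -m handwheel '[[0,2,-0.02,0,0,0],[0,4,-0.02,0,0,0],[0,6,-0.02,0,0,0],[0,7.6,-0.02,0,0,0],[0,7.6,-0.02,0,0,0]]'
python3 -m handwheel '[[0,0.2,0,0,0,0],[0,0.4,0,0,0,0],[0,0.55,0,0,0,0],[0,0.65,0,0,0,0],[0,0.65,0,0,0,0]]'

```

```text
clock: 58.75
eef_pos: [0.4534, -0.0881, 0.0929]
tool_rot: [-0.479, 0.524, -0.52, 0.475]
ft_force: [-0.3, -0.2, 0.3]
grip_width: 0.0
clock: 59.38
eef_pos: [0.4567, -0.089, 0.0805]
tool_rot: [0.476, -0.521, 0.523, -0.478]
ft_force: [0.6, 0.1, 3.5]
grip_width: 0.0
```

```bash

python3 -m handwheel '[[0,0.04,0,0,0,0],[0,0.08,0,0,0,0],[0,0.1,0,0,0,0],[0,0.1,0,0,0,0],[0,0.1,0,0,0,0]]'
python3 - <<'E'
from pail import *
st();c=grab("wrist");cv2.imwrite("pics/w42.png",c["color"][150:420,180:480,::-1])
E
```

```text
clock: 60.0
eef_pos: [0.4566, -0.089, 0.078]
tool_rot: [0.476, -0.521, 0.523, -0.477]
ft_force: [2.4, -0.1, 7.4]
grip_width: 0.0003
t 60.0 p [ 0.4566 -0.089   0.078 ] w 0.0003 F [ 2.4 -0.1  7.4] j [-0.19  0.3  -0.34  0.92  0.    1.47]
toolx [-0.09  -0.996  0.   ] y [ 0.002 -0.    -1.   ] z [ 0.996 -0.09   0.003] jawyaw -5.2
```

View pics/w42.png

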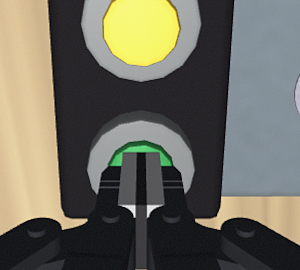

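Force is 7.4 N, above the 5 N needed for full travel, so the button is down. I'll lift off and do the final checks.

```bash

python3 -m handwheel '[[0,-1,0,0,0,0],[0,-3,0,0,0,0],[0,-5,0,0,0,0],[0,-7,0,0,0,0],[0,-8,0,0,0,0]]'
python3 -m handwheel '[[0,0,0,0,0,0],[0,0,0,0,0,0],[0,0,0,0,0,0],[0,0,0,0,0,0],[0,0,0,0,0,0]]'
python3 - <<'E'
from pail import *
st();grab("wrist","w43");grab("side","d43");s=grab("scene","s43")
k=s["color"][150:420,110:480,::-1];cv2.imwrite("pics/s43c.png",cv2.resize(k,None,fx=2.1,fy=2.1,interpolation=cv2.INTER_CUBIC))
E
```

```text
clock: 60.68
eef_pos: [0.4551, -0.0888, 0.279]
tool_rot: [0.477, -0.522, 0.522, -0.477]
ft_force: [0.4, -0.5, -0.5]
grip_width: 0.0002
clock: 61.3
eef_pos: [0.4552, -0.0888, 0.2766]
tool_rot: [-0.477, 0.522, -0.522, 0.477]
ft_force: [0.2, 0.7, -0.0]
grip_width: -0.0002
t 61.3 p [ 0.4552 -0.0888  0.2766] w -0.0002 F [ 0.2  0.7 -0. ] j [-0.19  0.15  0.01  1.43 -0.    1.47]
toolx [-0.09  -0.996 -0.   ] y [-0.001  0.    -1.   ] z [ 0.996 -0.09  -0.001] jawyaw -5.2
```

View pics/s43c.png

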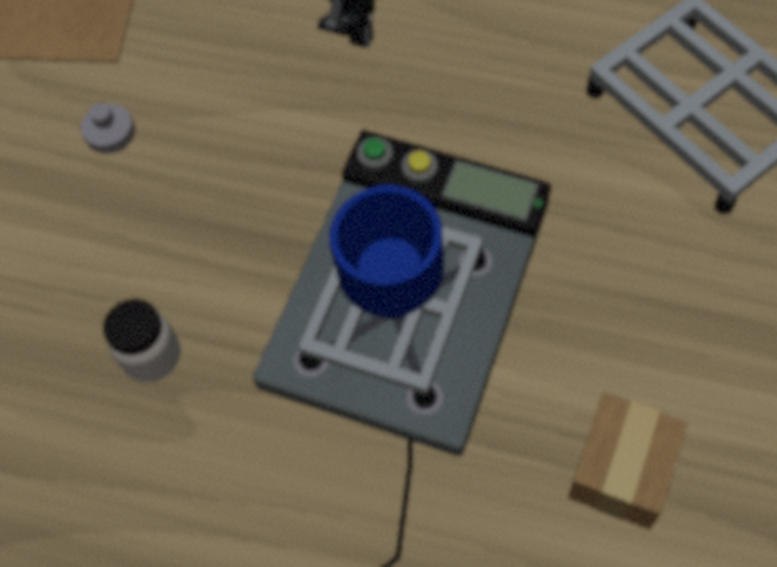

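View pics/d43.png

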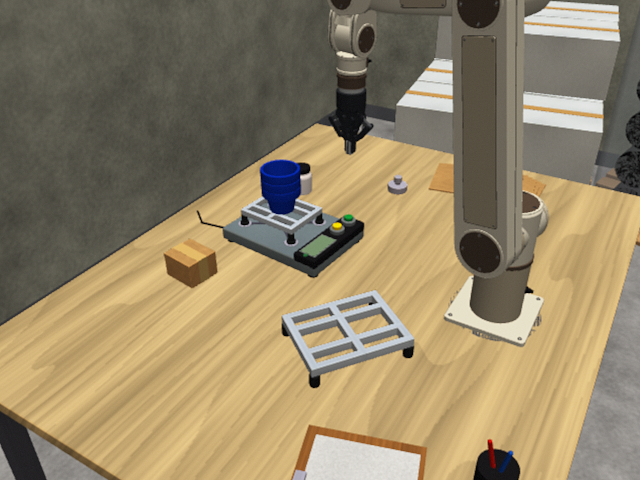

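View pics/w43.png

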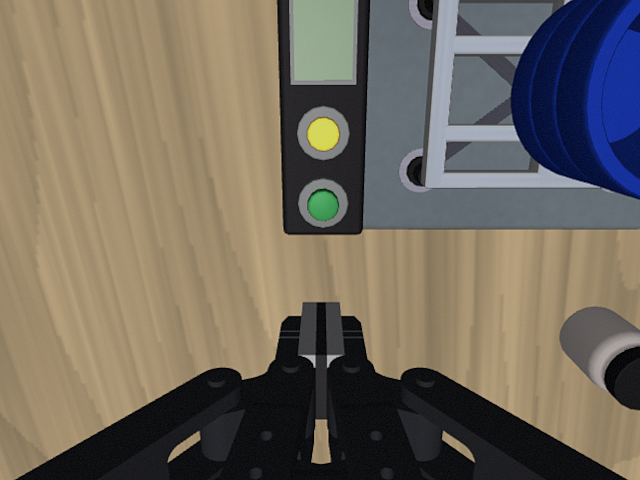

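The last pictures show the stack upright on the stand and both buttons up. The weight is upright on the bench, and the jar and carton haven't moved. Handing in.

```bash
python3 -c "
from workcell import bot
print(bot.job_done())"
```

```text
the job is handed in; nothing more can be done
None
```

I did the whole job in the order asked and handed it in at about 61 s on the robot's clock; no verdict was reported.

- **Stand:** I turned the small stand onto the pads. It first sat level but about 5 mm off in y, so I regrasped and shifted it. Afterwards all the feet looked centred on their pads.
- **Zero:** I pressed yellow with the stand empty. That press bottomed out on the collar at about 46 N at the wrist. This is under the 120 N wrist limit and was with the fingertips, but harder than the button needs.
- **Test weight:** I stood it on the middle of the stand, let go, then set it back upright on the bench where it had been. I never saw it knocked aside.
- **Pails:** Three blue pails were there, and all are nested upright on the stand. The stack is about 3–4 mm off the stand's measured centre. The rim height read about 0.220 m in the side view, which matches three fully nested pails. One two-view height check was invalid because the mouth was cut off in the picture, so I used the side view instead.
- **Record:** I pressed green at about 7.4 N with the stack released. The button came back up afterwards.

The last pictures show the stack upright, the jar and carton undisturbed, and the robot touching nothing. The display never showed a readable value, so I could not confirm the recorded weight.

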